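# Set an ice-chisel blade in the sharpening jig and mount the hone

### The job

Get the ice-chisel blade ready for honing: draw the notched blade out of the wooden keeper and lay it flat in the bed of the sharpening jig, bevel up, pushed fully home so that the closed end of its notch is up against the locating pin. Then push the hone's guide rod from the blade side well through the eye behind the bed, lay the stone on the blade's bevel and let go. Leave the plain spare blade in the keeper and do not disturb the other things on the table.

Things in the scene. Friction and masses are not known exactly. Their poses are not given: they have to be found in the camera images.
- blade_center (a point): centre (half-way up) of the notched chisel blade: dark steel, 120 long (x), 50 wide (y), 10 thick (z, bevel side up), 0.4 kg. Cutting edge at -x: over the last 24 mm the top slopes from 10 down to 2 mm thick (bright bevel, 18 degrees). Tail at +x with an open U notch in its middle, 11 wide, 24 deep. It starts flat in one of the keeper's two slots, edge inside, bevel up
- blade_notch (a point): closed end of the notch, half-way up the blade: 36 mm towards the tail (+x) from blade_center, same axes as the blade
- spare_center (a point): centre of the plain spare blade in the keeper's other slot: 120 x 42 x 10 mm, same bevel, but a plain tail with no notch; it stays in the keeper
- keeper: wooden blade keeper, 85 (x) x 190 (y) x 36 mm, fixed; origin: centre of its underside. Two slots open at its -x face, centres at y = +54.5 and -54.5 mm, 54 wide, 14 high, floor 10 mm above the table, 77 deep. A blade in it points its tail to the keeper's -x (blade x opposite to keeper x); only the last 46 to 50 mm of the tail stick out. The table before the mouth is clear for 0.15 m
- jig: sharpening jig, fixed: wooden base 190 x 110 x 18 mm (x from -85 to +105 mm of the origin), on it an aluminium bed, behind that a post with an eye. Origin on the table below the blade's place: a blade fully home has its centre above it to 1 mm, tail to the jig's +x, edge to -x (the robot's side); blade and jig axes then agree
- jig_bed (a point): top of the bed above the jig's origin, 42 mm above the table; axes as the jig. Bed x from -46 to +62 mm, in front (x below +6 mm) only 40 wide, so the blade's sides overhang it by 5 mm and can be held there. At x from +9 to +61 mm steel cheeks stand 7 mm above the bed, 54 mm apart (2 mm clear of each side of the tail, chamfered lips), so fingers cannot hold the tail there
- jig_pin (a point): axis of the single locating pin at the height of the bed's top, x = +41 mm in the jig, axes as the jig. Brass, 8 mm thick, 13 mm high, tapered over the top 3.5 mm; the notch goes over it with 1.5 mm clear on each side. Fully home, the closed end of the notch is 4 to 5 mm to -x of this axis
- jig_eye (a point): centre of the steel eye (ring) behind the bed, x = +70, z = 107 mm in the jig, axes as the jig. Bore 18 mm along the jig's x, ring 6 mm thick. The rod enters from -x (over the blade) and rises 18 degrees towards +x when the stone lies flat on the bevel, resting then on the bottom of the ring, about 5 mm below its centre
- hone_grip (a point): in the hone's grip, 10 mm ahead (+x) of the stone's middle, 25 mm above the stone's underside; x along the rod to its tip, z up. Black holder 96 (x) x 24 (y) x 38 (z) mm over a grey stone 92 x 22 x 8 mm (the underside), 0.22 kg. Grip across the 24 mm: the sides are plain up to 38 mm for x from -41 to +29 mm of this point. Friction keeps it on the bevel when let go
- rod_tip (a point): tip of the hone's steel guide rod, 8 mm thick, 101 mm long plus a 3 mm tapered tip; 142 mm ahead (+x) of hone_grip and 11 mm below it (14 mm above the stone's underside), axes as the hone
- blade: the notched blade; origin on its underside below blade_center
- hone: the hone; origin at the middle of the stone's underside
- reel_oil: standing oil bottle, white with blue label and red spout, 31 x 95 mm; bystander
- line_spool: white spool of yellow line, 64 x 23 mm; bystander
There are look-alikes about, which are no part of the job. What is shaped like the blade but purple is not meant.

How it is judged:
By the outcome, as a careful person would: the job done as asked, in the order asked, and still so for the second after the job is handed in, with the robot touching nothing.
It also fails if it takes over 64 s, if anything falls off the work surface, if the arm or the gripper's body presses on something with over 40 N, if the wrist force passes 120 N, or if a joint passes its speed limit or range.

### The arm

A 6-joint arm with a two-finger parallel gripper is mounted at the origin on a cart in front of the work surface, level with it; the furniture and walls round the work are solid. World frame = base frame: x ahead of the robot, y to its left, z up, the work surface at z = 0. Lengths are in mm, angles in rad, forces in N, time in s.
With the tool pointing down it reaches from about 300 to 775 mm from the base axis. Payload 14.6 kg.
Tool frame: the origin (TCP) lies at the very end of the fingers, on their centre line; the grasp point (between the pads) lies 19 mm behind it; z points along the fingers, y is the direction in which the jaws open and shut (so a half turn about z gives the same grasp; the last joint's range is limited). The gripper opens to 94 mm and grips with 3 to 60 N. Pads are 16 mm wide; open, the fingers measure 119 mm over their backs; the gripper's body (75 mm by 177 mm) begins 78 mm behind the grasp point.
Start: joints at [-1.192, 0.3, 1.521, -0, 1.321, -0.067], TCP at [237.141, -496.239, 205.446] pointing down, gripper open.
Joint ranges: [-3.03, 3.03], [-0.79, 2.21], [0.23, 2.52], [-1.04, 4.18], [0, 3.07], [-2.55, 2.55]. Speed limits (rad/s): [2.22, 2.22, 2.57, 3.14, 3.14, 3.14].

### API

Orientations are given as [roll, pitch, yaw] about the fixed x, y, z axes, in that order (R = Rz(yaw) Ry(pitch) Rx(roll)).
In Python, from cell import manip gives the robot as it stands.
- The arm moves only by the shell command python3 -m inch 'ROWS' [FORCE]. ROWS is a JSON object of lists of equal length, an entry for each row: "grip": the opening, from -1 (shut) to 1 (fully open), so that 0 is half open; "travel": the shift along the world's x, y, z in cm, a list of three; "turn": the turn, a rotation vector about the world's x, y, z in degrees, a list of three. A call has 1 to 10 rows; each row is the pose to reach, as a shift and turn from the pose measured when the call began; what a row does not reach only later rows make up. A row lasts 1/8 s, in which the tool goes at most 62.5 mm and 10.7 degrees, less where a joint would pass 70% of its speed; a pose out of reach is approached as far as the arm can. A call with a gripper value outside its range is refused whole. The fingers move at their own pace and stop on an object; FORCE is the grip in N (left out, the last holds). Time passes only in rows, so rows that repeat a pose let the fingers close. It gives the time, the measured TCP pose, the force and the opening at its end, in the units of the state.
- manip.read_state(): the state, without advancing time (a new reading comes with each control period).
- manip.camera(name): name is "scene" or "top"; returns (picture, depth): 480x640x3 uint8, red, green, blue; 480x640 float32, mm along the optical axis (not along the pixel's ray), 0 where there is no reading.
- manip.calibration(name): a dict with "fx", "fy", "cx", "cy" (pixels), "world_from_camera" (4x4, takes a point from camera to world coordinates). Camera axes: x right, y up, looking along -z (the intrinsics and any distortion apply to the point x, -y, -z); pixel columns grow to the right and rows downward; lengths in mm; the calibration is good to about 2 mm. A picture is of the moment at which its call begins. calibration takes no time and is no camera call.
- manip.sign_off(): hands the job in, once; it reports no verdict.
Trained networks look in the newest picture that a camera, given by its name, has taken for a name from the list of things; names that differ only in an ending like _2 or _b are one class to them, and where a whole thing is asked for, a point or a joint stands for the part that bears it (a point fixed in the world has none). Each returns a list of dicts, best first, with "p" (0 to 1); they miss things now and then, are a little off and sometimes report something else, mostly with a low value. They report only what shows in the picture. A call takes as long as a camera call. They do not tell look-alikes from the thing itself.
- manip.look_for(camera, label): "bbox" ([left, top, right, bottom] in pixels, round what is visible of it).
The state is a dict: "clock": time; "joints": joint angles; "qd": joint speeds; "effort": joint torques, N m; "eef_pos": TCP position; "eef_rot": TCP orientation; "wrist_force": force on the tool from outside, world axes, zero at the start; "moment": the same for the moment, N m; "finger_gap": finger opening in mm.
Only numpy, scipy, OpenCV 4.12 (cv2) and the standard library are available. Lean on these libraries where they do the work, as an engineer would, in place of code of your own. Each camera call takes 0.05 s, during which the arm holds its last target.

## Working session

There is one attempt and no reset: what is moved stays moved. The work goes in short steps, Python scripts to look and compute and a shell command to move; the robot and the scene stay as the last step left them, time stands still between calls to the robot, and variables do not carry over. Pictures are saved under pics/ and viewed, and the job is handed in when it is done.

```bash
ls; mkdir -p pics
python3 - <<'E'
from cell import manip
import cv2, numpy as np
print(manip.read_state())
for n in("scene","top"):
    p,d=manip.camera(n); cv2.imwrite(f"pics/{n}0.png",p[:,:,::-1]); np.savez(f"{n}0.npz",p=p,d=d)
    print(n,manip.calibration(n))
E
```

```text
pics
{'clock': 0.0, 'joints': array([-1.19157891e+00,  3.00462196e-01,  1.52159701e+00,  2.43337041e-05,
        1.32070958e+00, -6.65784322e-02]), 'qd': array([-0.0003458 , -0.00057379, -0.00036352, -0.00066763,  0.00011194,
       -0.00044766]), 'effort': array([-2.00773713e-03, -5.31815743e+01, -3.52735770e+01,  7.07548088e-02,
        2.44024774e-02, -9.68717723e-05]), 'eef_pos': array([ 237.05979679, -495.98754826,  204.88448   ]), 'eef_rot': array([-3.14042069e+00, -1.01764710e-04,  4.45789752e-01]), 'wrist_force': array([-0.39527947,  0.63021968,  0.01027304]), 'moment': array([-0.02808867,  0.00573181, -0.02183106]), 'finger_gap': 93.98058683592157}
scene {'fx': 450.74956150039105, 'fy': 450.74956150039105, 'cx': 323.44701446667636, 'cy': 233.72312009379758, 'world_from_camera': array([[ 8.13852857e-01,  3.83402574e-01, -4.36630270e-01,
         5.49804124e+01],
       [-5.81052680e-01,  5.31010233e-01, -6.16770553e-01,
        -7.93129092e+02],
       [-4.61627576e-03,  7.55665666e-01,  6.54941289e-01,
         9.19381984e+02],
       [ 0.00000000e+00,  0.00000000e+00,  0.00000000e+00,
         1.00000000e+00]])}
top {'fx': 461.11911313176995, 'fy': 461.11911313176995, 'cx': 318.52191315484856, 'cy': 234.70461845787867, 'world_from_camera': array([[ 2.01346625e-02,  9.82053024e-01, -1.87527209e-01,
         3.85906215e+02],
       [-9.99548020e-01,  1.55843719e-02, -2.57076425e-02,
        -2.68973152e+01],
       [-2.23237743e-02,  1.87960065e-01,  9.81922941e-01,
         1.12122248e+03],
       [ 0.00000000e+00,  0.00000000e+00,  0.00000000e+00,
         1.00000000e+00]])}
```

View pics/scene0.png

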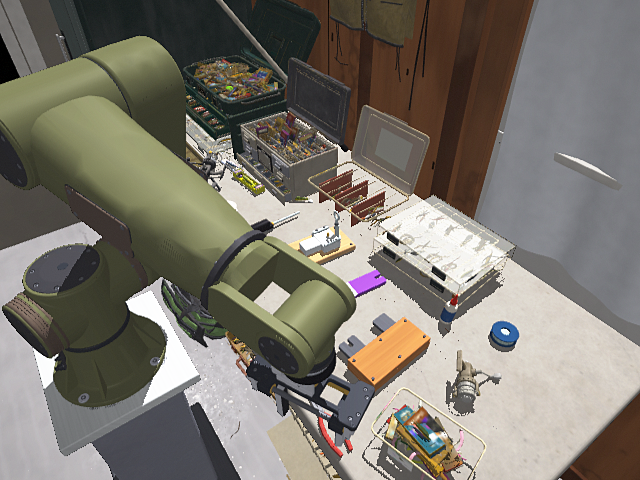

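View pics/top0.png

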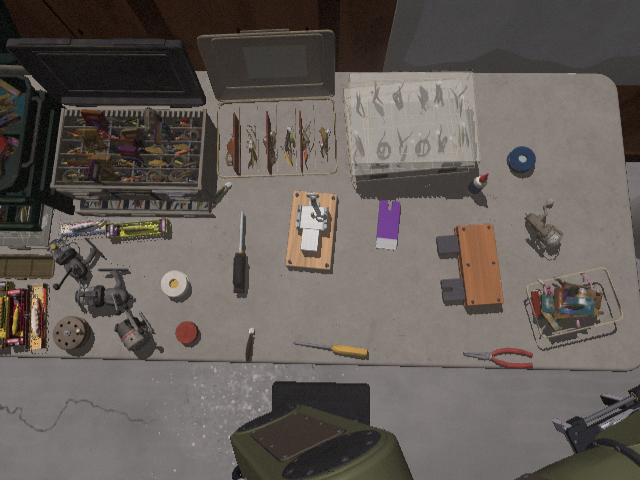

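```bash
cat > h.py <<'E'
import numpy as np, cv2
from cell import manip
def load(n,k):
    z=np.load(f"{n}{k}.npz"); return z['p'],z['d']
def snap(n,k):
    p,d=manip.camera(n); np.savez(f"{n}{k}.npz",p=p,d=d); return p,d
def crop(p,box,s,fn):
    l,t,r,b=box; c=cv2.resize(p[t:b,l:r],None,fx=s,fy=s,interpolation=cv2.INTER_CUBIC); cv2.imwrite(fn,c[:,:,::-1])
CAL={}
def cal(n):
    if n not in CAL: CAL[n]=manip.calibration(n)
    return CAL[n]
def ray(n,u,v):
    c=cal(n); T=c['world_from_camera']; u=np.asarray(u,float);v=np.asarray(v,float)
    d=np.stack([(u-c['cx'])/c['fx'],-(v-c['cy'])/c['fy'],-np.ones_like(u)],-1)@T[:3,:3].T
    return T[:3,3],d
def atz(n,u,v,z):
    o,d=ray(n,u,v); t=(z-o[2])/d[...,2]; return o+d*t[...,None]
def cloud(n,d):
    v,u=np.mgrid[:480,:640]; o,r=ray(n,u,v); return o+r*d[...,None]
def proj(n,P):
    c=cal(n);T=c['world_from_camera']; q=(np.asarray(P)-T[:3,3])@T[:3,:3]
    return np.stack([c['cx']+c['fx']*q[...,0]/-q[...,2], c['cy']-c['fy']*q[...,1]/-q[...,2]],-1)
E
python3 - <<'E'
from h import *
p,d=load("top",0)
crop(p,(425,200,525,320),5,"pics/t_keep.png")
crop(p,(270,170,420,280),5,"pics/t_jig.png")
crop(p,(215,170,275,310),4,"pics/t_hone.png")
C=cloud("top",d)
for u,v in[(600,230),(478,264),(448,246),(453,291),(311,240),(239,270),(241,225),(297,205)]:
    print(u,v,C[v,u].round(1))
p,d=load("scene",0)
crop(p,(320,280,450,400),5,"pics/s_keep.png")
crop(p,(240,180,370,280),6,"pics/s_jig.png")
E
```

```text
600 230 [ 622.2 -684.9    2.2]
478 264 [ 529.  -374.5   36.4]
448 246 [ 573.2 -309.7   21.6]
453 291 [ 465.7 -317.4   23.6]
311 240 [578.8  19.   42.6]
239 270 [504.7 188.   38.1]
241 225 [619.1 194.1  11.8]
297 205 [669.9  56.5  20. ]
```

View pics/t_keep.png

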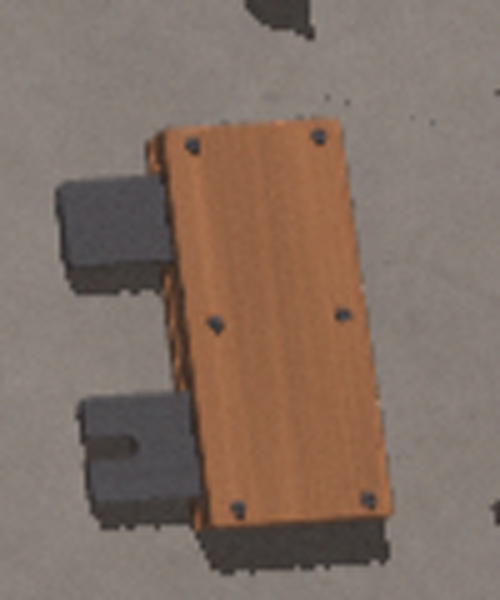

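View pics/t_jig.png

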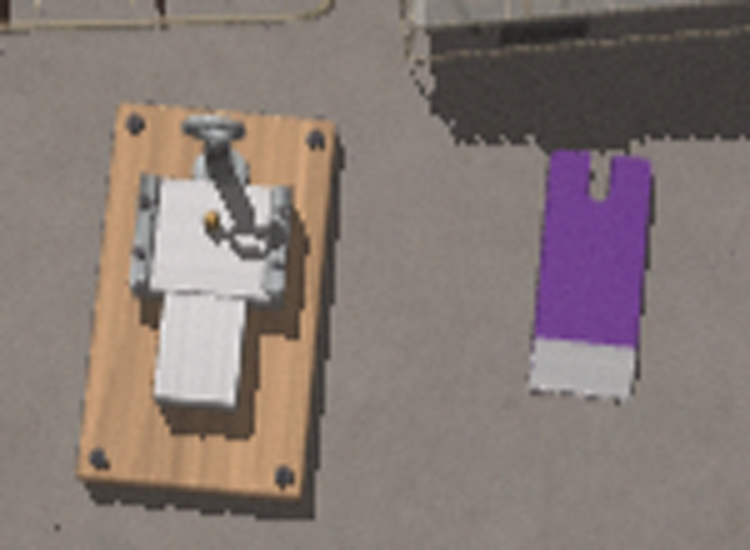

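View pics/t_hone.png

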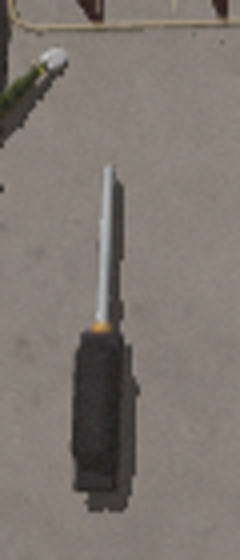

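View pics/s_keep.png

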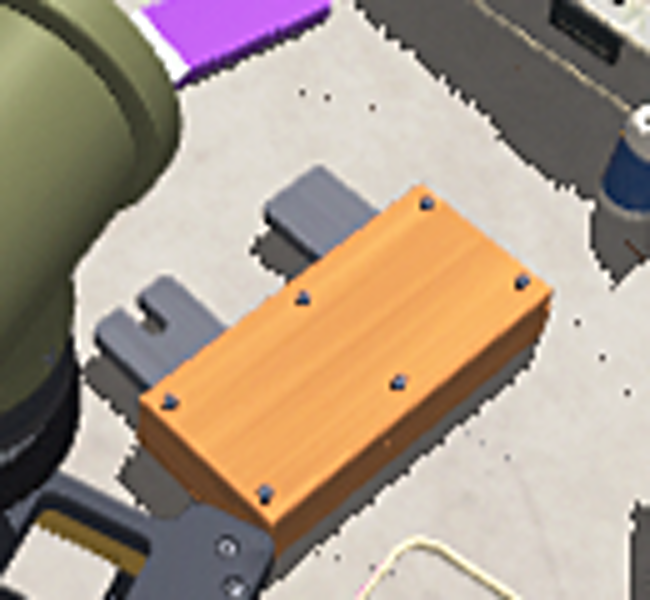

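View pics/s_jig.png

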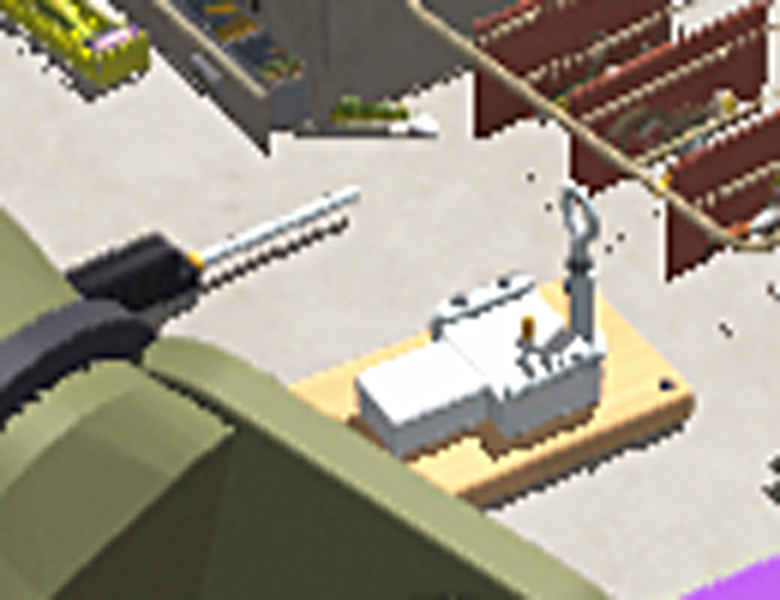

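```bash
cat > m.py <<'E'
from h import *
def rect(P,m,name):
    q=P[m]; r=cv2.minAreaRect(q[:,:2].astype(np.float32)); print(name,'n',len(q),'c',np.round(r[0],1),'sz',np.round(r[1],1),'ang',round(r[2],2),'zmed',np.median(q[:,2]).round(1),'mean',q.mean(0).round(1))
    return r
E
python3 - <<'E'
from m import *
for n in("top","scene"):
    p,d=load(n,0); C=cloud(n,d); x,y,z=C[...,0],C[...,1],C[...,2]
    t=(abs(z)<12)&(x>350)&(x<650)&(y<100)&(y>-300); print(n,'table',np.median(z[t]))
    box=lambda a,b,c,e,f,g:(x>a)&(x<b)&(y>c)&(y<e)&(z>f)&(z<g)
    k=box(400,660,-450,-325,33,40); rect(C,k,'keeper')
    k=box(430,505,-335,-280,17,27); rect(C,k,'blade')
    k=box(535,620,-335,-280,17,27); rect(C,k,'spare')
    k=box(480,720,-50,80,14,23); rect(C,k,'base')
    k=box(480,720,-50,80,39,45.5); rect(C,k,'bed')
    k=box(480,597,-50,80,39,45.5); rect(C,k,'bedfront')
    k=box(430,565,150,240,30,50); rect(C,k,'hone top')
    k=box(550,690,150,240,8,24); rect(C,k,'rod')
    k=box(550,750,-50,80,80,140); rect(C,k,'eye')
    k=box(590,700,-20,60,50,60); rect(C,k,'pin')
E
```

```text
top table 0.6216734681672733
keeper n 2651 c [ 530.8 -378.8] sz [190.   86.4] ang 4.55 zmed 36.6 mean [ 529.  -378.7   36.6]
blade n 342 c [ 470.9 -313.9] sz [50.4 43.9] ang 3.8 zmed 20.8 mean [ 471.1 -315.    20.9]
spare n 351 c [ 587.  -308.7] sz [57.3 50.9] ang 5.35 zmed 20.6 mean [ 579.4 -309.6   20.6]
base n 2096 c [611.1  20.4] sz [109.9 190.4] ang 85.62 zmed 18.3 mean [599.6  20.1  18.3]
bed n 815 c [610.8  19.5] sz [ 71.6 114.7] ang 77.58 zmed 42.3 mean [612.6  20.3  42.2]
bedfront n 268 c [575.6  22.6] sz [41.3 40.5] ang 0.21 zmed 42.1 mean [576.2  22.8  42.1]
hone top n 291 c [505.1 191.4] sz [67.2 24.4] ang 0.67 zmed 37.1 mean [504.8 190.8  36.9]
rod n 141 c [601.9 193.1] sz [102.9   9.6] ang 1.55 zmed 17.4 mean [601.  192.3  17.2]
eye n 192 c [725.8  23.2] sz [ 95.1 101.7] ang 59.15 zmed 91.0 mean [710.4  16.4  95.4]
pin n 80 c [639.8  18.5] sz [72.4 59.3] ang 86.44 zmed 51.7 mean [639.3  17.8  52.1]
scene table 1.7042837153639994
keeper n 2468 c [ 532.9 -379.7] sz [192.1  86.6] ang 4.83 zmed 37.1 mean [ 528.3 -382.    37. ]
blade n 297 c [ 473.  -313.4] sz [52.5 44.3] ang 3.9 zmed 21.3 mean [ 472.6 -314.8   21.2]
spare n 245 c [ 581.1 -304.4] sz [45.3 43.2] ang 4.34 zmed 21.1 mean [ 580.6 -305.5   21.1]
base n 580 c [624.2  18.2] sz [113.6 170.5] ang 86.54 zmed 19.6 mean [625.8   1.6  19.4]
bed n 389 c [616.7  18.4] sz [ 71.8 121.7] ang 80.38 zmed 43.1 mean [613.4  17.4  43. ]
bedfront n 127 c [577.   22.3] sz [44.5 41.7] ang 85.67 zmed 43.0 mean [575.8  20.7  42.8]
hone top n 121 c [513.1 189.3] sz [28.5 59.6] ang 89.32 zmed 38.5 mean [512.  187.2  37.8]
rod n 83 c [615.4 198.3] sz [ 81.7 130.2] ang 88.75 zmed 18.5 mean [601.6 191.   17.8]
eye n 133 c [726.7  23.2] sz [94.8 98.5] ang 60.7 zmed 92.2 mean [709.6  13.   96.1]
pin n 70 c [646.4  16.6] sz [73.4 63.5] ang 84.4 zmed 51.8 mean [642.3  17.6  52.6]
```

```bash
python3 -m inch '{"grip":[0.5,0.5,0.5,0.5,0.5,0.5,0.5,0.5,0.5,0.5],"travel":[[23.44,18.5,-12],[23.44,18.5,-12],[23.44,18.5,-12],[23.44,18.5,-12],[23.44,18.5,-12],[23.44,18.5,-12],[23.44,18.5,-12],[23.44,18.5,-12],[23.44,18.5,-12],[23.44,18.5,-12]],"turn":[[0,0,10],[0,0,20],[0,0,30],[0,0,40],[0,0,50],[0,0,60],[0,0,69],[0,0,69],[0,0,69],[0,0,69]]}' 30
python3 - <<'E'
from m import *
for n in("top","scene"):
    p,d=snap(n,1)
    if n=="scene":cv2.imwrite("pics/scene1.png",p[:,:,::-1])
    else: crop(p,(380,180,540,320),5,"pics/top1.png")
# hone refine from frame 0
p,d=load("top",0); C=cloud("top",d); x,y,z=C[...,0],C[...,1],C[...,2]
m=(x>430)&(x<680)&(y>160)&(y<225)&(z>8)
q=C[m]; 
for a in range(445,660,12):
    s=q[(q[:,0]>=a)&(q[:,0]<a+12)]
    if len(s): print(a,len(s),s.mean(0).round(1),np.ptp(s[:,1]).round(1))
print(q[:,0].min(),q[:,0].max())
E
```

```text
clock: 1.35
eef_pos: [471.3, -311.2, 85.0]
eef_rot: [-3.141, 0.0, 1.648]
wrist_force: [-0.2, -0.7, 0.3]
finger_gap: 70.3
445 20 [455.3 190.1  19.7] 22.4
457 50 [463.6 190.4  20.6] 22.8
469 60 [475.1 189.3  31.8] 22.2
481 63 [487.1 188.9  33.8] 23.1
493 61 [499.3 189.3  34.5] 23.7
505 62 [511.4 190.   35.2] 24.6
517 53 [523.5 189.7  36. ] 21.7
529 50 [534.5 188.6  32.4] 22.1
541 42 [546.5 191.2  19.6] 23.1
553 15 [559.  191.7  18.4] 8.6
565 19 [571.  192.   16.8] 8.3
577 18 [582.6 191.9  17.6] 8.3
589 15 [595.5 191.9  17.2] 5.5
601 14 [607.5 192.6  17.7] 5.9
613 13 [618.9 193.   16.8] 5.8
625 20 [630.8 192.6  16.3] 8.0
637 17 [642.7 192.3  17.6] 7.1
649 5 [652.2 193.1  16. ] 4.5
453.9361519339654 653.351642699497
```

View pics/top1.png

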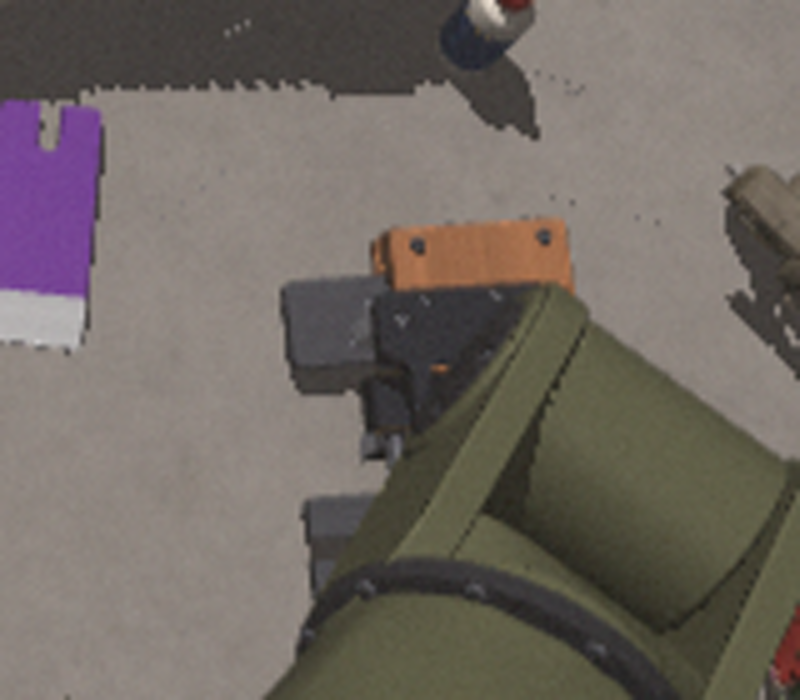

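View pics/scene1.png

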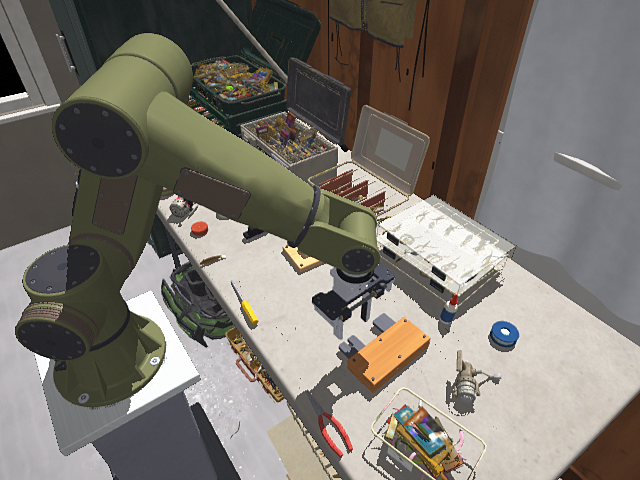

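```bash
python3 -m inch '{"grip":[0.5,0.5,0.5,0.5,0.5,0.05,0.0,0.0,0.0,0.0],"travel":[[0,0,-4],[0,0,-6],[0,0,-7.2],[0,0,-7.2],[0,0,-7.2],[0,0,-7.2],[0,0,-7.2],[0,0,-7.2],[0,0,-7.2],[0,0,-7.2]],"turn":[[0,0,0],[0,0,0],[0,0,0],[0,0,0],[0,0,0],[0,0,0],[0,0,0],[0,0,0],[0,0,0],[0,0,0]]}' 30
python3 - <<'E'
from m import *
p,d=snap("scene",2); crop(p,(300,260,450,400),5,"pics/scene2.png")
E
```

```text
clock: 2.7
eef_pos: [471.5, -311.2, 13.2]
eef_rot: [-3.141, 0.0, 1.649]
wrist_force: [0.8, 1.3, 2.9]
finger_gap: 49.3
```

View pics/scene2.png

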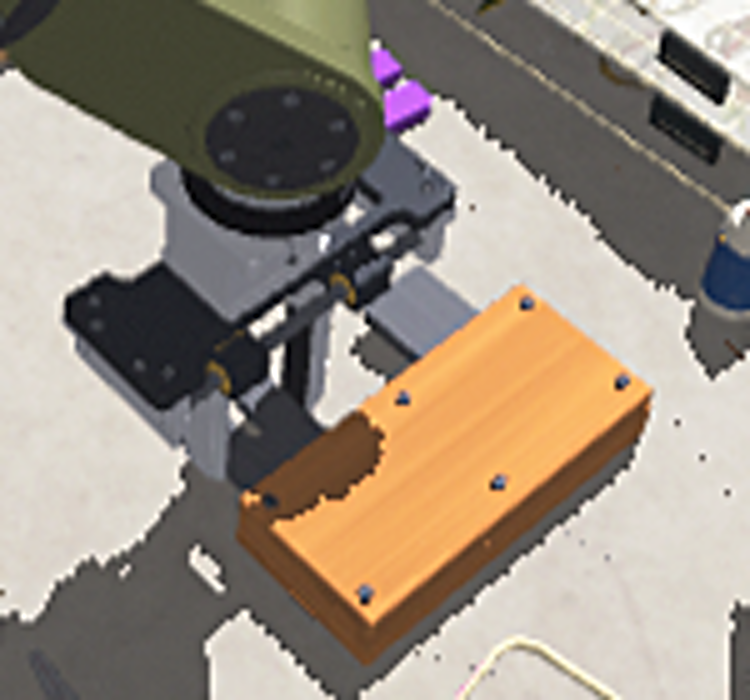

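```bash
python3 -m inch '{"grip":[-0.2,-0.2,-0.2,-0.2,-0.2,-0.2,-0.2,-0.2,-0.2],"travel":[[0,0,0.1],[-0.08,1,0.15],[-0.23,3,0.15],[-0.39,5,0.15],[-0.54,7,0.15],[-0.67,8.6,0.15],[-0.67,8.6,0.15],[-0.67,8.6,0.15],[-0.67,8.6,0.15]],"turn":[[0,0,0],[0,0,0],[0,0,0],[0,0,0],[0,0,0],[0,0,0],[0,0,0],[0,0,0],[0,0,0]]}' 40
python3 - <<'E'
from m import *
p,d=snap("scene",3); crop(p,(300,220,450,380),5,"pics/scene3.png")
p,d=snap("top",3); crop(p,(380,180,540,320),5,"pics/top3.png")
E
```

```text
clock: 3.88
eef_pos: [464.9, -225.7, 14.7]
eef_rot: [-3.141, 0.0, 1.648]
wrist_force: [0.7, 0.0, -4.7]
finger_gap: 49.3
```

View pics/scene3.png

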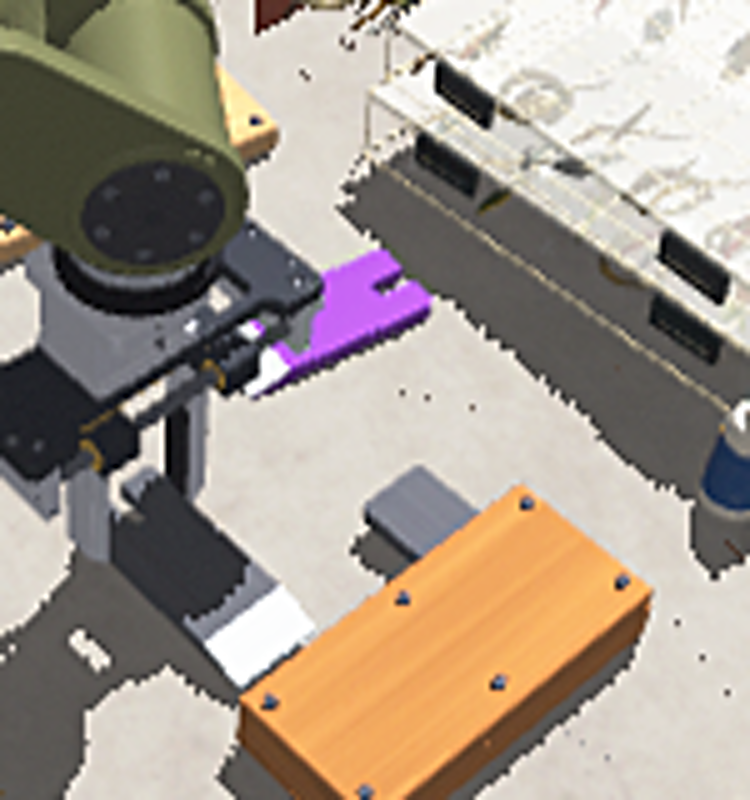

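View pics/top3.png

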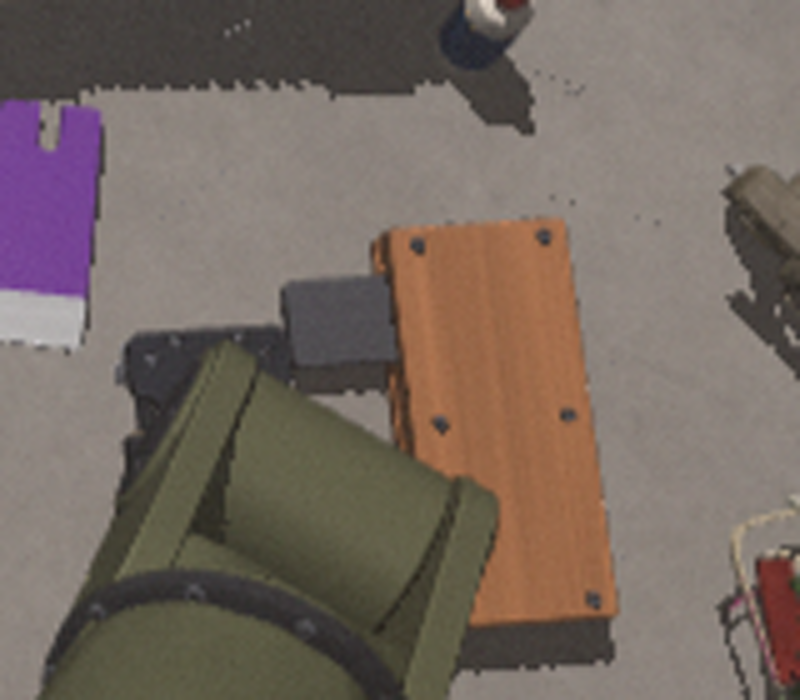

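```bash
python3 -m inch '{"grip":[-0.2,-0.2,-0.2,-0.2,0.2,0.4,0.4,0.4,0.4,0.4],"travel":[[0,0,-0.6],[0,0,-1.1],[0,0,-1.1],[0,0,-1.1],[0,0,-1.1],[0,0,-1.1],[0.0,0.0,-1.1],[0.2,-2.7,-1.15],[0.42,-5.4,-1.2],[0.42,-5.4,-1.2]],"turn":[[0,0,0],[0,0,0],[0,0,0],[0,0,0],[0,0,0],[0,0,0],[0,0,0],[0,0,0],[0,0,0],[0,0,0]]}' 30
python3 -m inch '{"grip":[0.4,0.1,-0.2,-0.2,-0.2,-0.2],"travel":[[0,0,0],[0,0,0],[0,0,0],[0,0,0],[0,0,0],[0,0,0]],"turn":[[0,0,0],[0,0,0],[0,0,0],[0,0,0],[0,0,0],[0,0,0]]}' 45
python3 - <<'E'
from m import *
p,d=snap("scene",4); crop(p,(300,220,450,380),5,"pics/scene4.png")
E
```

```text
clock: 5.22
eef_pos: [468.9, -280.8, 2.6]
eef_rot: [-3.141, 0.001, 1.646]
wrist_force: [0.7, -0.1, 0.2]
finger_gap: 65.8
clock: 5.98
eef_pos: [469.0, -280.5, 2.6]
eef_rot: [-3.141, 0.0, 1.646]
wrist_force: [0.2, 4.5, 2.8]
finger_gap: 49.3
```

View pics/scene4.png

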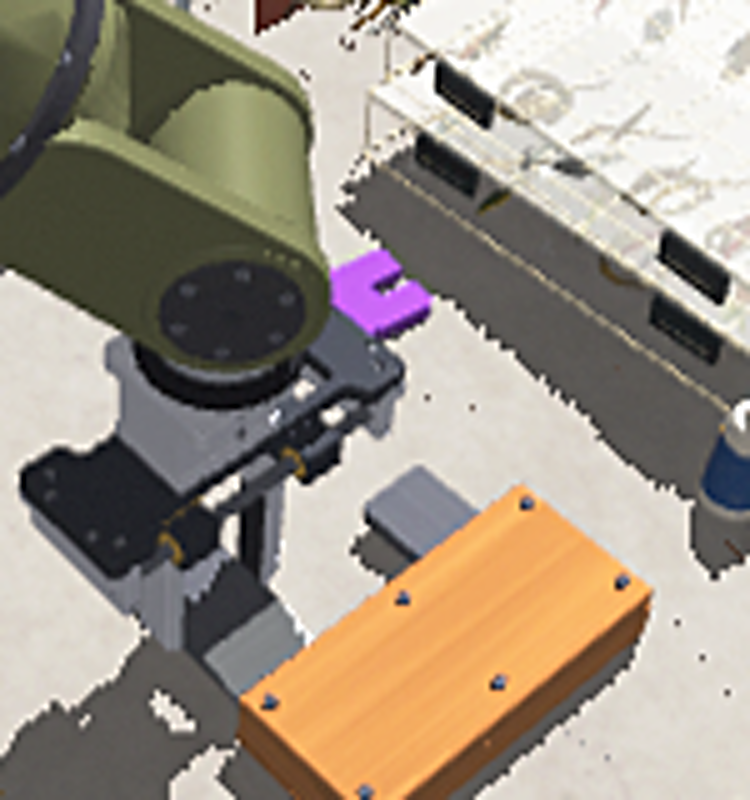

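```bash
python3 -m inch '{"grip":[-0.2,-0.2,-0.2,-0.2,-0.2,-0.2,-0.2,-0.2,-0.2,-0.2],"travel":[[0,0,4],[0,0,8],[0.5,4,8],[1.5,9,8],[2.5,14,8],[3.5,19,8],[4.5,24,8],[5.5,28,8],[6,30.7,8],[6,30.7,8]],"turn":[[0,0,0],[0,0,-5],[0,0,-15],[0,0,-25],[0,0,-35],[0,0,-45],[0,0,-55],[0,0,-65],[0,0,-75],[0,0,-85]]}' 50
python3 -m inch '{"grip":[-0.2,-0.2,-0.2,-0.2],"travel":[[0,0,0],[0,0,0],[0,0,0],[0,0,0]],"turn":[[0,0,-7],[0,0,-14],[0,0,-14],[0,0,-14]]}'
python3 - <<'E'
from m import *
print(manip.read_state()['eef_rot'][2]*57.2958)
p,d=snap("scene",5); crop(p,(220,160,380,290),5,"pics/scene5.png")
p,d=snap("top",5); crop(p,(270,170,400,300),5,"pics/top5.png")
E
```

```text
clock: 7.28
eef_pos: [528.9, 27.9, 82.1]
eef_rot: [3.142, 0.001, 0.159]
wrist_force: [-0.2, -0.0, -4.0]
finger_gap: 49.3
clock: 7.78
eef_pos: [528.8, 27.7, 81.8]
eef_rot: [3.141, 0.002, -0.082]
wrist_force: [0.8, 0.0, -3.7]
finger_gap: 49.4
-4.716328333133704
```

View pics/scene5.png

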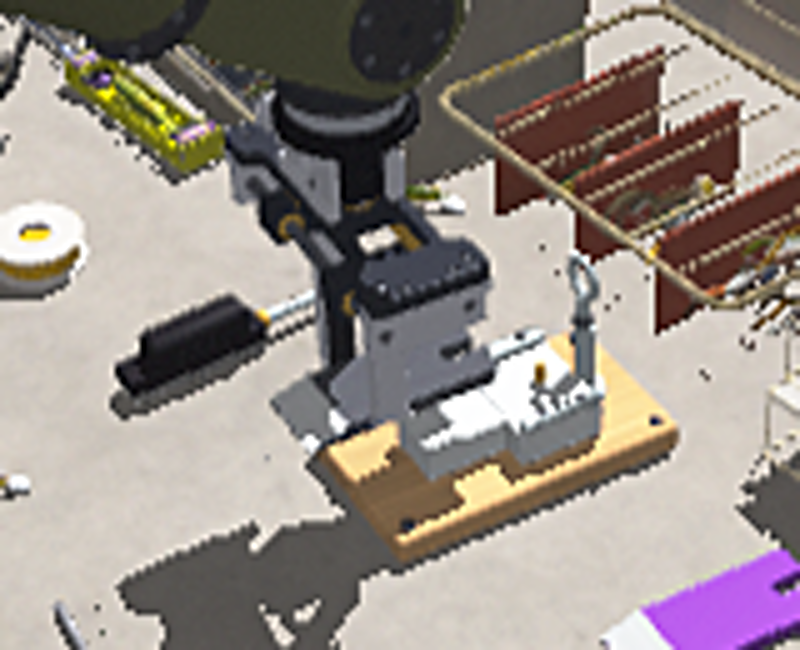

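View pics/top5.png

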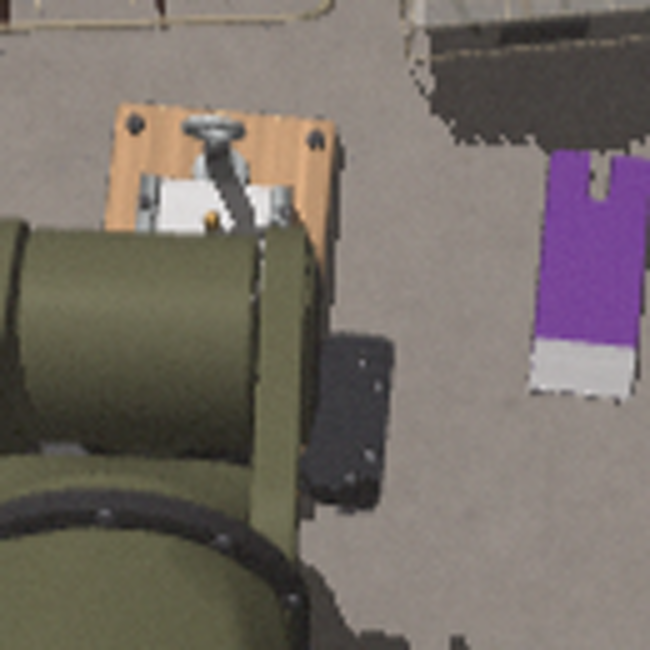

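Run:
```python
from m import *
p,d=load("scene",5); C=cloud("scene",d); x,y,z=C[...,0],C[...,1],C[...,2]
m=(z>84)&(z<95)&(x>540)&(x<620)&(y>-30)&(y<80)
vv,uu=np.where(m); print(uu.min(),uu.max(),vv.min(),vv.max()); rect(C,m,'blade')
# predicted corners from TCP
s=manip.read_state(); T=s['eef_pos']; a=s['eef_rot'][2]; ex=np.array([np.cos(a),np.sin(a),0]); ey=np.array([-np.sin(a),np.cos(a),0])
zz=T[2]-2.6+10
img=cv2.resize(p[160:290,220:380],None,fx=5,fy=5,interpolation=cv2.INTER_CUBIC)
def draw(pts,col):
    uv=(proj("scene",np.array(pts))-[220,160]+.5)*5
    cv2.polylines(img,[np.round(uv).astype(int)],True,col,1); print(uv.round(0).tolist())
c=np.array([T[0],T[1],0])+12*ex
P=lambda bx,by,z:c+bx*ex+by*ey+[0,0,z]
draw([P(60,25,zz),P(60,5.5,zz),P(36,5.5,zz),P(36,-5.5,zz),P(60,-5.5,zz),P(60,-25,zz),P(-36,-25,zz),P(-36,25,zz)],(255,0,0))
a=np.radians(-4.38);jx=np.array([np.cos(a),np.sin(a),0]);jy=np.array([-np.sin(a),np.cos(a),0]);o=np.array([601.1,21.2,0])
J=lambda X,Y,Z:o+X*jx+Y*jy+[0,0,Z]
draw([J(-46,20,42),J(6,20,42),J(6,-20,42),J(-46,-20,42)],(0,0,255))
draw([J(-85,55,18),J(105,55,18),J(105,-55,18),J(-85,-55,18)],(0,200,0))
draw([J(41,0,42),J(41,0,55)],(255,0,255))
t=np.linspace(0,6.28,24); draw([J(70,9*np.cos(i),107+9*np.sin(i)) for i in t],(255,0,255))
cv2.imwrite("pics/ov5.png",img[:,:,::-1])
```

```text
292 318 226 240
blade n 175 c [569.4  19.4] sz [46.2 64.5] ang 80.82 zmed 90.1 mean [576.   14.6  89.8]
[[453.0, 321.0], [470.0, 340.0], [433.0, 354.0], [443.0, 365.0], [480.0, 351.0], [497.0, 370.0], [345.0, 429.0], [304.0, 378.0]]
[[392.0, 415.0], [469.0, 385.0], [504.0, 424.0], [426.0, 456.0]]
[[307.0, 435.0], [579.0, 327.0], [678.0, 429.0], [397.0, 548.0]]
[[537.0, 383.0], [537.0, 367.0]]
[[572.0, 273.0], [572.0, 270.0], [573.0, 268.0], [575.0, 267.0], [577.0, 267.0], [579.0, 268.0], [581.0, 270.0], [583.0, 272.0], [585.0, 276.0], [587.0, 280.0], [588.0, 284.0], [589.0, 288.0], [589.0, 291.0], [588.0, 294.0], [587.0, 295.0], [585.0, 296.0], [583.0, 295.0], [581.0, 294.0], [578.0, 291.0], [576.0, 288.0], [575.0, 285.0], [573.0, 281.0], [572.0, 277.0], [572.0, 273.0]]
```

View pics/ov5.png

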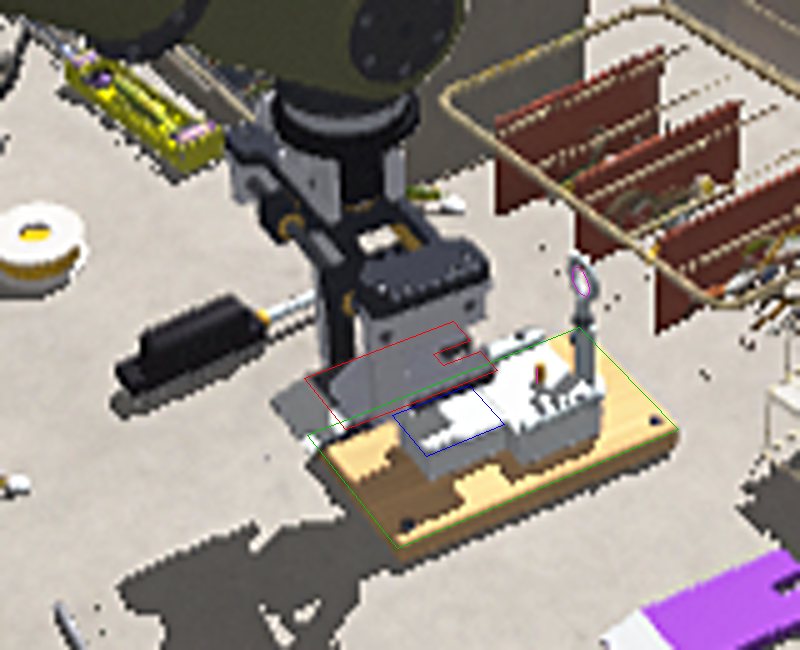

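```bash
python3 -m inch '{"grip":[-0.2,-0.2,-0.2,-0.2,-0.2],"travel":[[0.1,-0.12,-2],[0.1,-0.12,-3.4],[0.1,-0.12,-3.4],[0.1,-0.12,-3.4],[0.1,-0.12,-3.4]],"turn":[[0,0,0.3],[0,0,0.3],[0,0,0.3],[0,0,0.3],[0,0,0.3]]}'
cat > ov.py <<'E'
from m import *
def ov(k,o=(601.1,21.2),yaw=-4.38,dz=0,box=(270,200,350,260),s=10,fn=None,blade=True,jig=True,g=12,zo=2.6):
    p,d=load("scene",k); l,t,r,b=box
    img=cv2.resize(p[t:b,l:r],None,fx=s,fy=s,interpolation=cv2.INTER_CUBIC)
    st=manip.read_state(); T=st['eef_pos']; a=st['eef_rot'][2]
    def draw(pts,col,cl=True):
        uv=(proj("scene",np.array(pts))-[l,t]+.5)*s
        cv2.polylines(img,[np.round(uv).astype(int)],cl,col,1)
    def fr(c,a):
        ex=np.array([np.cos(a),np.sin(a),0]); ey=np.array([-np.sin(a),np.cos(a),0])
        return lambda X,Y,Z:np.array([c[0],c[1],dz])+X*ex+Y*ey+[0,0,Z]
    if blade:
        P=fr(T[:2]+g*np.array([np.cos(a),np.sin(a)]),a); zz=T[2]-zo+10
        draw([P(60,25,zz),P(60,5.5,zz),P(36,5.5,zz),P(36,-5.5,zz),P(60,-5.5,zz),P(60,-25,zz),P(-36,-25,zz),P(-36,25,zz)],(255,0,0))
    if jig:
        J=fr(o,np.radians(yaw))
        draw([J(-46,20,42),J(6,20,42),J(6,-20,42),J(-46,-20,42)],(0,0,255))
        draw([J(-85,55,18),J(105,55,18),J(105,-55,18),J(-85,-55,18)],(0,200,0))
        for q in(-4,4): draw([J(41,q,42),J(41,q,51)],(255,0,255))
        for q in(-27,27): draw([J(9,q,49),J(61,q,49),J(61,q,42),J(9,q,42)],(0,200,255))
        draw([J(70,9*np.cos(i),107+9*np.sin(i)) for i in np.linspace(0,6.28,24)],(255,0,255))
    cv2.imwrite(fn,img[:,:,::-1])
    print(T.round(1),a*57.2958, st['wrist_force'].round(1))
E
python3 - <<'E'
from ov import *
snap("scene",6)
ov(6,fn="pics/ov6.png")
ov(6,o=(602.6,20.4),fn="pics/ov6b.png",dz=0.5)
E
```

```text
clock: 8.5
eef_pos: [530.2, 26.6, 48.6]
eef_rot: [3.141, 0.0, -0.078]
wrist_force: [0.8, 0.3, -3.3]
finger_gap: 49.1
[530.1  26.6  48.5] -4.457345586048122 [-0.5  0.1 -4.1]
[530.1  26.6  48.5] -4.457345586048122 [-0.5  0.1 -4.1]
```

View pics/ov6.png

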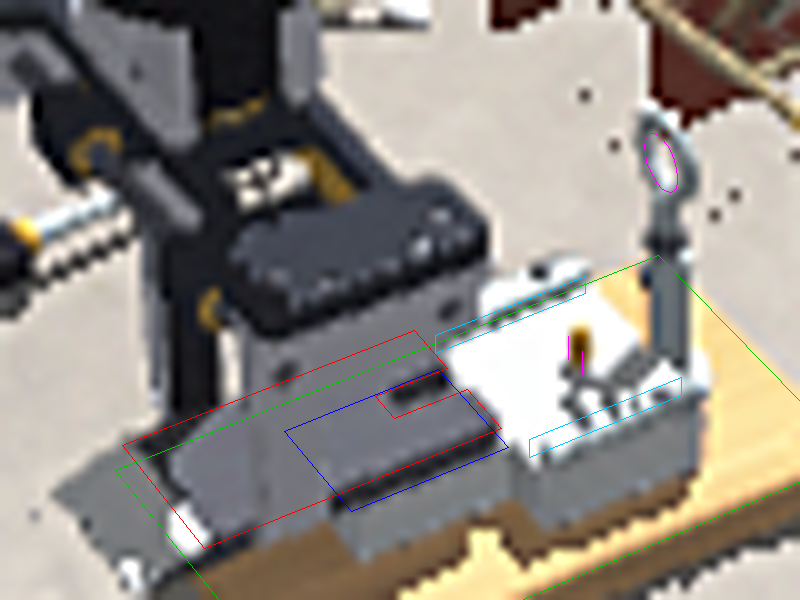

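View pics/ov6b.png

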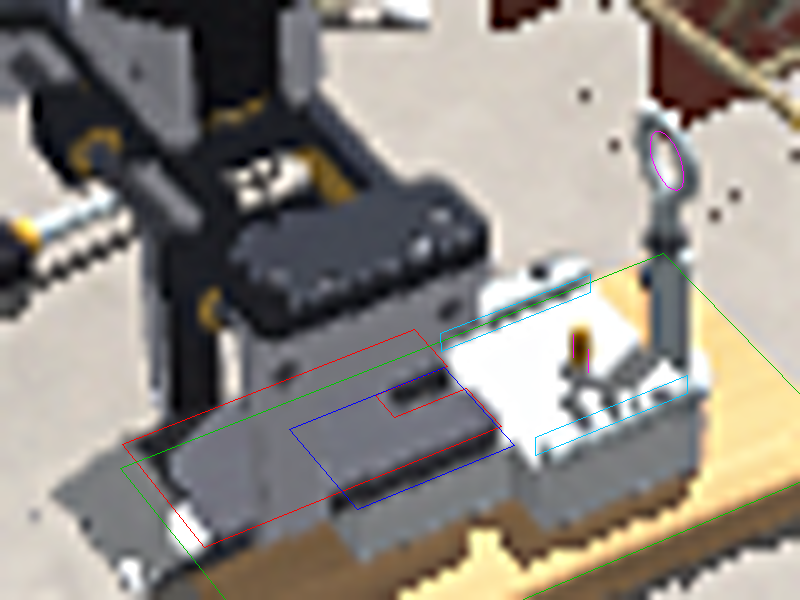

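Run:
```python
from h import *
p,d=load("scene",6)
c=cv2.resize(p[222:252,296:342],None,fx=17,fy=17,interpolation=cv2.INTER_NEAREST)
for i in range(46):
    if (296+i)%5==0: cv2.putText(c,str(296+i),(i*17,10),0,.35,(255,0,0))
for i in range(30):
    if (222+i)%5==0: cv2.putText(c,str(222+i),(0,i*17+12),0,.35,(255,0,0))
cv2.imwrite("pics/n6.png",c[:,:,::-1])
```

```text
(no output)
```

View pics/n6.png

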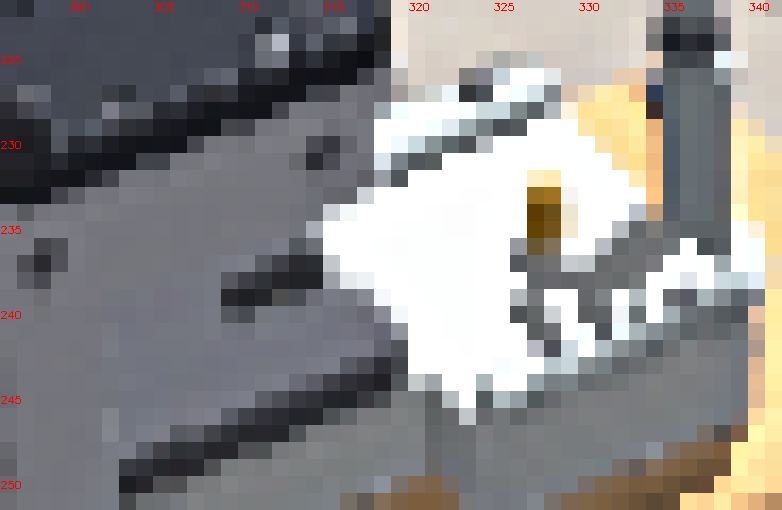

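```bash
cat > ed.py <<'E'
from h import *
def prof(img,A,B,n=60,w=3.5):
    # mean gray profile across segment A->B (world), offset px along image normal (to the left of dir in image coords)
    a,b=proj("scene",np.array([A,B])); t=(b-a)/np.linalg.norm(b-a); nn=np.array([-t[1],t[0]])  # image normal
    if nn[1]<0: nn=-nn
    offs=np.arange(-w,w+.01,.25); s=np.linspace(0,1,n)
    P=a+(b-a)*s[:,None]
    X=(P[None]+offs[:,None,None]*nn).astype(np.float32)
    g=cv2.remap(img.astype(np.float32).mean(2),X[...,0],X[...,1],cv2.INTER_LINEAR)
    return offs,g.mean(1),nn
def show(name,img,A,B):
    o,g,nn=prof(img,A,B); dg=np.gradient(g,o); i=np.argsort(-abs(dg))[:1]
    print(name,'n',nn.round(2),'steps',[(o[k],int(dg[k])) for k in i],' '.join(f"{v:.0f}" for v in g[::2]))
def fr(c,yaw):
    a=np.radians(yaw); ex=np.array([np.cos(a),np.sin(a),0]); ey=np.array([-np.sin(a),np.cos(a),0])
    return lambda X,Y,Z:np.array([c[0],c[1],0])+X*ex+Y*ey+[0,0,Z]
E
python3 - <<'E'
from ed import *
J=fr((601.1,21.2),-4.38)
for k,T,y in((5,(528.8,27.7,81.8),-4.716),(6,(530.1,26.6,48.5),-4.457)):
    p,_=load("scene",k); a=np.radians(y); B=fr(np.array(T[:2])+12*np.array([np.cos(a),np.sin(a)]),y); z=T[2]+7.4
    print(k); show('blade near',p,B(8,-25,z),B(58,-25,z))
    show('blade tail near',p,B(60,-23,z),B(60,-8,z))
    show('bed near',p,J(-20 if k==5 else 1,-20,42),J(5,-20,42))
    show('base near',p,J(-60,-55,18),J(100,-55,18))
    show('base right',p,J(105,-50,18),J(105,20,18))
    show('far cheek',p,J(16,27,49),J(55,27,49))
    show('bed back',p,J(62,-22,42),J(62,-8,42))
E
```

```text
5
blade near n [0.37 0.93] steps [(np.float64(1.75), 140)] 117 118 119 121 121 112 89 64 45 40 72 142 199 218 221
blade tail near n [-0.74  0.67] steps [(np.float64(-1.5), -69)] 210 204 202 198 172 137 120 113 110 109 106 103 102 102 99
bed near n [0.38 0.93] steps [(np.float64(0.0), -90)] 253 254 255 255 255 247 222 180 137 116 117 120 122 122 123
base near n [0.39 0.92] steps [(np.float64(-0.25), -77)] 142 148 176 204 211 196 163 124 97 87 87 89 89 85 81
base right n [-0.71  0.7 ] steps [(np.float64(3.0), 17)] 206 206 205 205 206 208 212 213 211 205 198 193 194 201 209
far cheek n [0.37 0.93] steps [(np.float64(1.25), 89)] 195 185 181 182 190 204 195 159 123 125 170 202 205 204 207
bed back n [-0.72  0.69] steps [(np.float64(-1.0), 110)] 160 141 119 104 109 155 199 200 199 191 172 165 171 179 181
6
blade near n [0.38 0.93] steps [(np.float64(1.75), 56)] 122 121 121 122 123 113 91 67 51 48 63 91 114 124 127
blade tail near n [-0.75  0.67] steps [(np.float64(-0.5), -111)] 254 254 255 255 252 229 174 127 109 108 108 108 105 102 100
bed near n [0.38 0.93] steps [(np.float64(-2.75), -42)] 113 105 84 72 78 97 118 131 126 123 122 120 118 115 112
base near n [0.39 0.92] steps [(np.float64(-0.25), -77)] 165 169 189 208 211 197 164 125 98 88 88 90 90 86 82
base right n [-0.71  0.7 ] steps [(np.float64(3.0), 17)] 208 208 208 207 208 210 213 214 212 206 199 195 195 202 210
far cheek n [0.37 0.93] steps [(np.float64(1.5), 128)] 162 160 166 172 185 202 197 163 125 131 192 243 255 255 254
bed back n [-0.72  0.69] steps [(np.float64(-1.0), 109)] 161 141 120 106 110 156 200 200 199 192 173 166 172 180 182
```

```bash
python3 -m inch '{"grip":[-0.2,-0.2,-0.2,-0.2,-0.2,-0.2],"travel":[[0,-0.08,-0.33],[0,-0.08,-0.33],[0.8,-0.14,-0.33],[1.6,-0.2,-0.33],[2.2,-0.25,-0.33],[2.2,-0.25,-0.33]],"turn":[[0,0,0.1],[0,0,0.1],[0,0,0.1],[0,0,0.1],[0,0,0.1],[0,0,0.1]]}'
python3 - <<'E'
from ov import *
snap("scene",7)
ov(7,o=(602.1,20.8),fn="pics/ov7.png",g=14.5)
E
```

```text
clock: 9.3
eef_pos: [552.5, 24.0, 45.0]
eef_rot: [3.141, 0.0, -0.076]
wrist_force: [0.1, 0.5, -3.6]
finger_gap: 49.4
[552.2  24.1  45. ] -4.363871809606227 [-0.1  0.6 -3.3]
```

View pics/ov7.png

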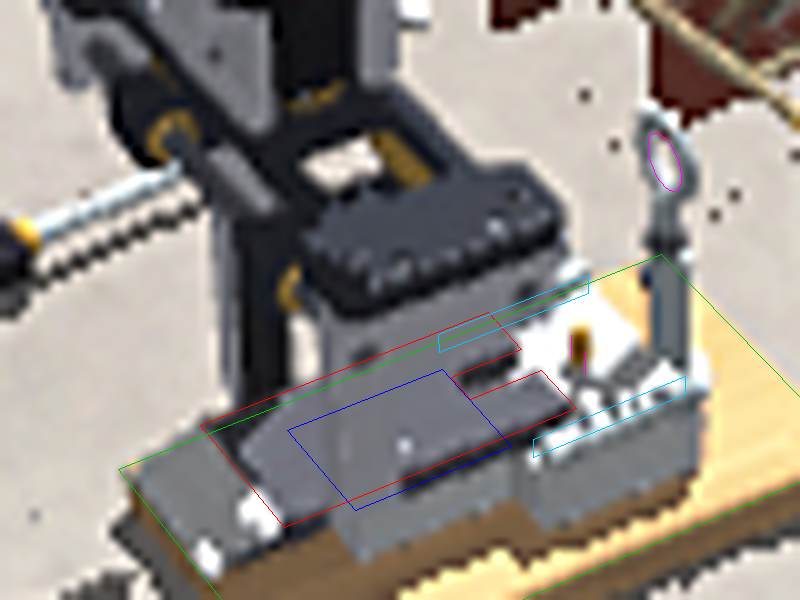

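```bash
python3 -m inch '{"grip":[-0.2,-0.2,-0.2,-0.2,-0.2],"travel":[[0.8,-0.06,0],[1.5,-0.115,0],[2.2,-0.17,0],[2.8,-0.214,0],[2.8,-0.214,0]],"turn":[[0,0,0],[0,0,0],[0,0,0],[0,0,0],[0,0,0]]}'
python3 - <<'E'
from ov import *
snap("scene",8)
ov(8,o=(602.1,20.8),fn="pics/ov8.png",g=14.5)
E
```

```text
clock: 9.98
eef_pos: [580.5, 21.9, 44.9]
eef_rot: [3.141, 0.001, -0.076]
wrist_force: [0.2, 0.5, -3.8]
finger_gap: 49.3
[580.2  21.9  44.9] -4.3646874653979095 [ 0.6  0.  -3.5]
```

View pics/ov8.png

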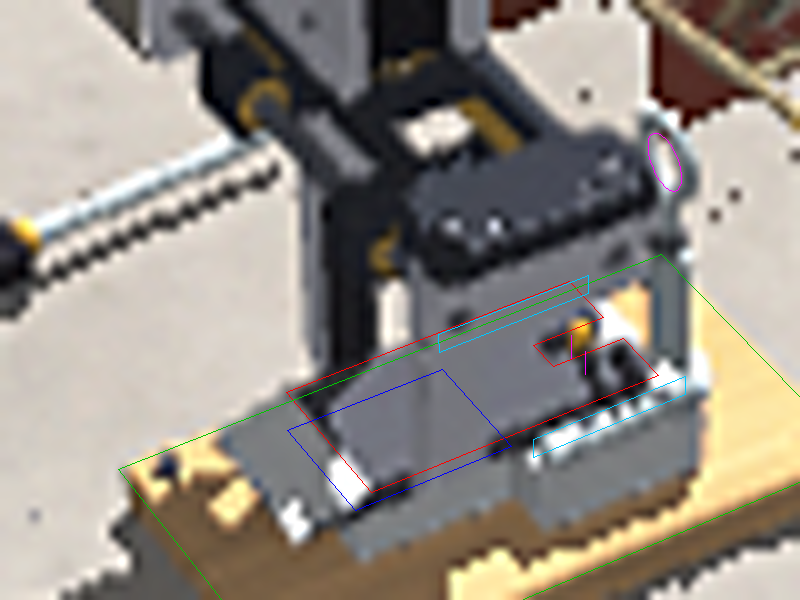

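```bash
python3 -m inch '{"grip":[-0.2,-0.2,-0.2,-0.2],"travel":[[0.3,-0.023,-0.02],[0.5,-0.038,-0.02],[0.6,-0.046,-0.02],[0.6,-0.046,-0.02]],"turn":[[0,0,0],[0,0,0],[0,0,0],[0,0,0]]}'
python3 -m inch '{"grip":[-0.2,-0.2],"travel":[[0.1,-0.008,0],[0.1,-0.008,0]],"turn":[[0,0,0],[0,0,0]]}'
python3 -m inch '{"grip":[-0.2,-0.2],"travel":[[0.1,-0.008,0],[0.1,-0.008,0]],"turn":[[0,0,0],[0,0,0]]}'
```

```text
clock: 10.52
eef_pos: [586.3, 21.5, 44.7]
eef_rot: [3.141, 0.001, -0.076]
wrist_force: [0.8, 0.5, -3.7]
finger_gap: 49.3
clock: 10.78
eef_pos: [587.4, 21.4, 44.8]
eef_rot: [3.142, 0.0, -0.076]
wrist_force: [-0.3, -0.0, -3.8]
finger_gap: 49.4
clock: 11.02
eef_pos: [588.5, 21.3, 44.8]
eef_rot: [3.141, 0.0, -0.076]
wrist_force: [0.9, 0.2, -2.4]
finger_gap: 49.2
```

```bash
python3 -m inch '{"grip":[-0.2,-0.2],"travel":[[0.1,-0.008,0],[0.1,-0.008,0]],"turn":[[0,0,0],[0,0,0]]}'
python3 -m inch '{"grip":[-0.2,-0.2],"travel":[[0.1,-0.008,0],[0.1,-0.008,0]],"turn":[[0,0,0],[0,0,0]]}'
python3 -m inch '{"grip":[-0.2,-0.2],"travel":[[0.1,-0.008,0],[0.1,-0.008,0]],"turn":[[0,0,0],[0,0,0]]}'
```

```text
clock: 11.28
eef_pos: [589.6, 21.2, 44.8]
eef_rot: [3.142, 0.0, -0.076]
wrist_force: [0.3, 0.2, -3.4]
finger_gap: 49.0
clock: 11.52
eef_pos: [590.6, 21.1, 44.7]
eef_rot: [3.142, 0.0, -0.076]
wrist_force: [-0.8, -0.5, -3.2]
finger_gap: 49.1
clock: 11.78
eef_pos: [590.8, 21.1, 44.7]
eef_rot: [3.141, 0.003, -0.076]
wrist_force: [-8.3, 0.2, 1.9]
finger_gap: 49.0
```

```bash
python3 -m inch '{"grip":[-0.2,-0.2],"travel":[[0.1,-0.008,-0.03],[0.1,-0.008,-0.03]],"turn":[[0,0,0],[0,0,0]]}'
python3 - <<'E'
from ov import *
snap("scene",9)
ov(9,o=(602.1,20.8),fn="pics/ov9.png",g=11.3)
E
```

```text
clock: 12.02
eef_pos: [590.8, 21.1, 44.7]
eef_rot: [3.141, 0.005, -0.076]
wrist_force: [-10.8, 1.0, 6.4]
finger_gap: 49.2
[590.8  21.1  44.7] -4.360487942490425 [-11.4  -0.    6.5]
```

View pics/ov9.png

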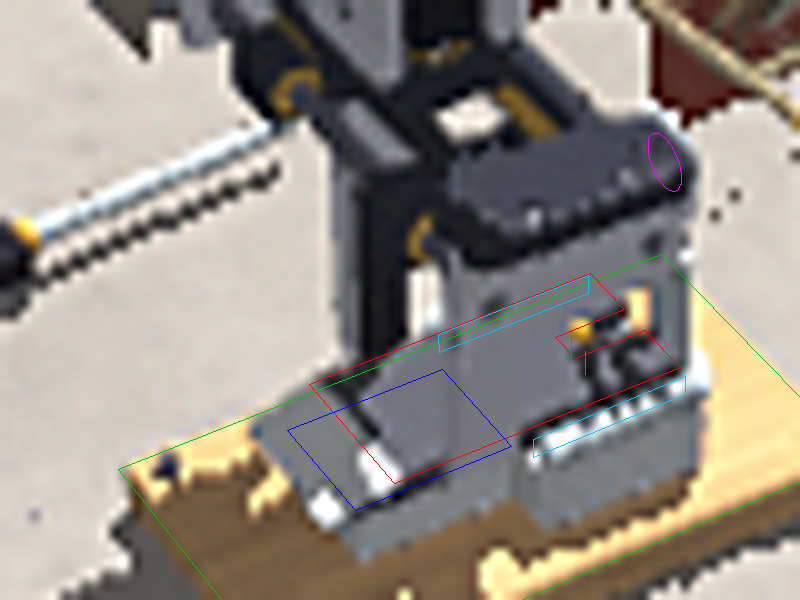

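```bash
python3 -m inch '{"grip":[0.1,0.4,0.4,0.4,0.4,0.4,0.4,0.4,0.4,0.4],"travel":[[0,0,0],[0,0,0],[0,0,2],[0,0,7],[-1,4,9],[-4,9,9],[-6.5,14,9],[-7.9,16.9,9],[-7.9,16.9,9],[-7.9,16.9,9]],"turn":[[0,0,0],[0,0,0],[0,0,0],[0,0,0],[0,0,3],[0,0,5.6],[0,0,5.6],[0,0,5.6],[0,0,5.6],[0,0,5.6]]}'
python3 - <<'E'
from ov import *
snap("scene",10);p,d=snap("top",10); crop(p,(200,170,350,310),5,"pics/top10.png")
ov(10,o=(602.1,20.8),fn="pics/ov10.png",box=(240,190,360,280),s=6,blade=False)
E
```

```text
clock: 13.32
eef_pos: [512.3, 189.6, 134.8]
eef_rot: [3.141, 0.005, 0.021]
wrist_force: [0.3, 0.2, -0.3]
finger_gap: 65.8
[512.3 189.2 134.6] 1.1672402113264042 [ 0.4 -0.6  0.1]
```

View pics/ov10.png

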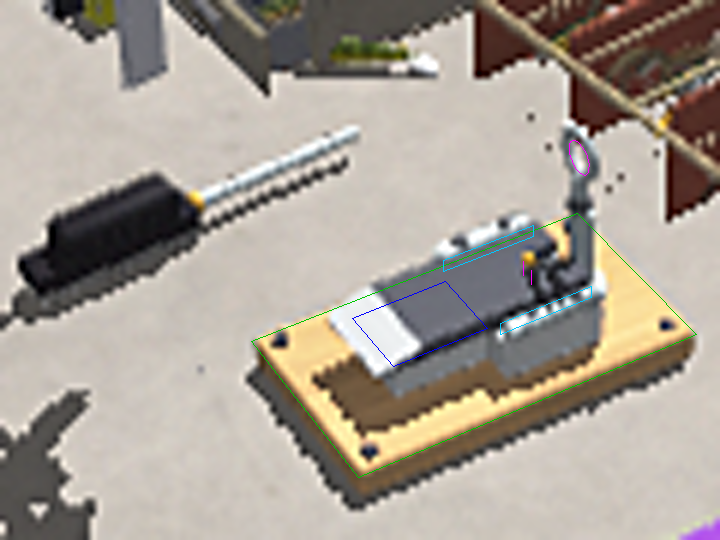

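View pics/top10.png

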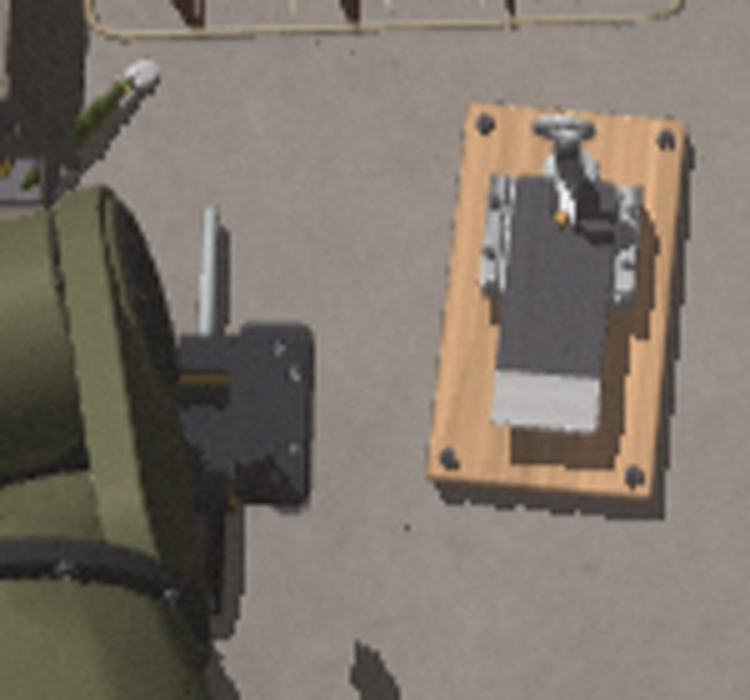

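```bash
python3 -m inch '{"grip":[0.4,0.4,0.4,0.4,0.4,-0.2,-0.6,-0.7,-0.7,-0.7],"travel":[[0,0.06,-4],[0,0.06,-8],[0,0.06,-11.5],[0,0.06,-12.85],[0,0.06,-12.85],[0,0.06,-12.85],[0,0.06,-12.85],[0,0.06,-12.85],[0,0.06,-12.85],[0,0.06,-12.85]],"turn":[[0,0,0],[0,0,0],[0,0,0],[0,0,0],[0,0,0],[0,0,0],[0,0,0],[0,0,0],[0,0,0],[0,0,0]]}' 40
python3 -m inch '{"grip":[-0.7,-0.7,-0.7],"travel":[[0,0,0],[0,0,3],[0,0,6]],"turn":[[0,0,0],[0,0,0],[0,0,0]]}' 40
python3 - <<'E'
from ov import *
p,d=snap("scene",11); crop(p,(210,150,370,280),5,"pics/s11.png")
E
```

```text
clock: 14.68
eef_pos: [512.5, 190.0, 6.4]
eef_rot: [-3.142, 0.005, 0.02]
wrist_force: [-0.3, 1.4, 2.1]
finger_gap: 23.5
clock: 15.05
eef_pos: [512.0, 189.8, 66.6]
eef_rot: [3.141, 0.006, 0.02]
wrist_force: [-0.0, 0.4, -3.3]
finger_gap: 23.7
```

View pics/s11.png

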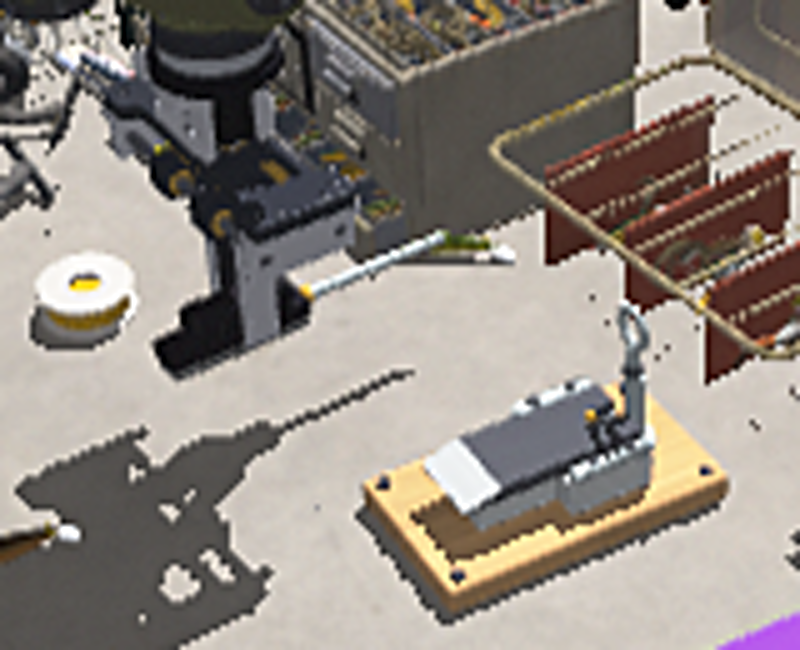

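```bash
cat > tgt.py <<'E'
import numpy as np
from scipy.spatial.transform import Rotation as R
from cell import manip
o=np.array([601.8,20.6,0]); yaw=-4.4; tilt=18.43
Rj=R.from_euler('z',yaw,degrees=True)
Rg=R.from_euler('xyz',[3.1416,0.005,0.020]); hy=1.2   # at grasp: tool; hone yaw
def goal(along,up,g=10,h=6.4,s=8):
    t=np.radians(tilt); ux=np.array([np.cos(t),0,np.sin(t)]);uz=np.array([-np.sin(t),0,np.cos(t)])
    u=np.array([-48,0,48])+(s+along+g)*ux+(h+up)*uz
    Rh=Rj*R.from_euler('y',-tilt,degrees=True)
    Rt=Rh*R.from_euler('z',hy,degrees=True).inv()*Rg
    return o+Rj.apply(u),Rt
def delta(along,up,**k):
    s=manip.read_state(); p,Rt=goal(along,up,**k)
    Rc=R.from_euler('xyz',s['eef_rot'])
    print('goal',p.round(1),'travel cm',((p-s['eef_pos'])/10).round(2),'turn',np.degrees((Rt*Rc.inv()).as_rotvec()).round(2),'F',s['wrist_force'].round(1))
E
python3 -c "
from tgt import *
delta(-48,5);delta(-78,10)"
```

```text
goal [522.   26.7  49.3] travel cm [  0.82 -16.36  -2.13] turn [ -0.56 -18.18  -5.59] F [1.7 0.1 2.6]
goal [492.   29.   44.6] travel cm [ -2.18 -16.13  -2.61] turn [ -0.56 -18.18  -5.59] F [1.7 0.1 2.6]
```

```bash
python3 -m inch '{"grip":[-0.7,-0.7,-0.7,-0.7,-0.7,-0.7,-0.7],"travel":[[-1.5,0,3],[-2.2,-4,3],[-2.2,-9,3],[-2.2,-14,1],[-2.2,-16.1,0],[-2.2,-16.1,0],[-2.2,-16.1,0]],"turn":[[0,-6,-1],[-0.3,-12,-3],[-0.56,-18.2,-5.6],[-0.56,-18.2,-5.6],[-0.56,-18.2,-5.6],[-0.56,-18.2,-5.6],[-0.56,-18.2,-5.6]]}' 40
python3 -c "
from tgt import *
delta(-48,5);delta(-78,10)
from ov import *
p,d=snap('scene',12); crop(p,(230,170,350,260),6,'pics/s12.png')
p,d=snap('top',12); crop(p,(270,170,400,300),5,'pics/t12.png')"
```

```text
clock: 15.98
eef_pos: [491.8, 29.8, 70.6]
eef_rot: [-3.141, -0.317, -0.078]
wrist_force: [-0.0, 0.2, -2.6]
finger_gap: 24.0
goal [522.   26.7  49.3] travel cm [ 3.02 -0.31 -2.13] turn [0. 0. 0.] F [-0.   0.2 -2.6]
goal [492.   29.   44.6] travel cm [ 0.03 -0.08 -2.6 ] turn [0. 0. 0.] F [-0.   0.2 -2.6]
```

View pics/s12.png

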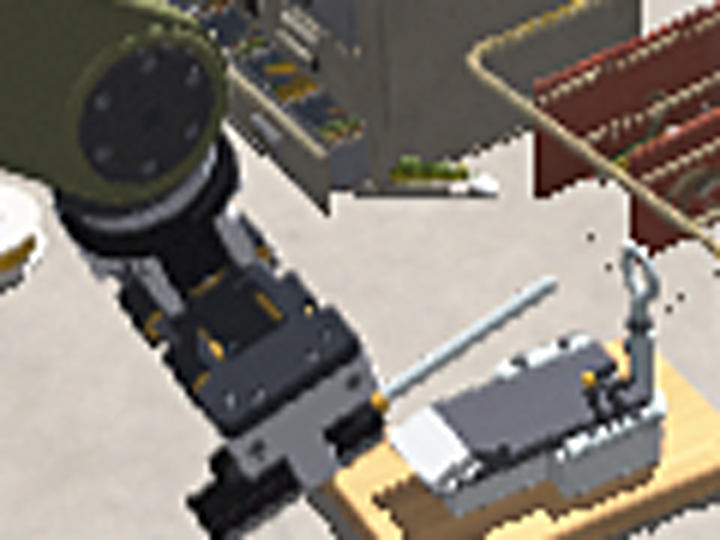

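View pics/t12.png

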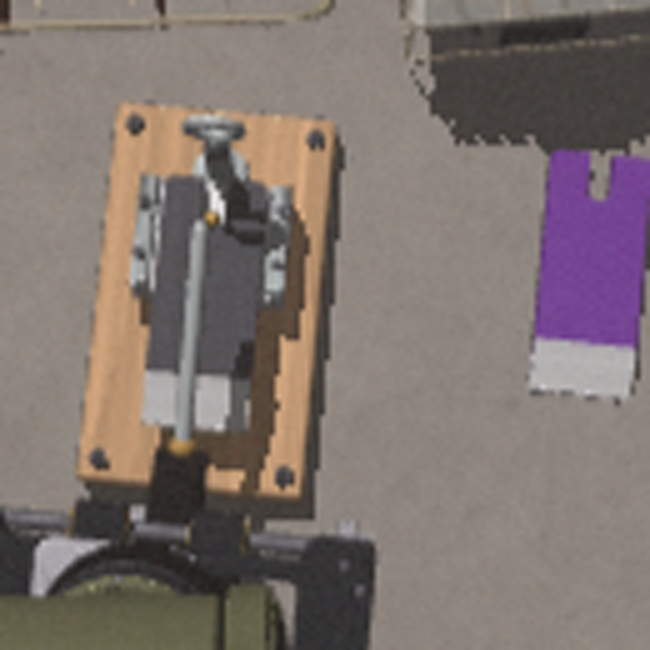

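Run:
```python
from h import *
from tgt import *
from scipy.spatial.transform import Rotation as R
s=manip.read_state(); p=s['eef_pos']; Rt=R.from_euler('xyz',s['eef_rot'])
Rh=Rt*Rg.inv()*R.from_euler('z',hy,degrees=True)
tip=p+Rh.apply([142,0,7.6]); base=p+Rh.apply([40,0,7.6])
print('tip pred',tip.round(1),'base',base.round(1))
pic,d=load("top",12); C=cloud("top",d)
# rod pixels
x,y,z=C[...,0],C[...,1],C[...,2]
c=pic.astype(int)
sel=(np.linalg.norm(np.cross(C-base,(tip-base)/np.linalg.norm(tip-base)),axis=-1)<8)&(((C-base)@(tip-base))>0)
q=C[sel]; L=np.linalg.norm(tip-base); u=(tip-base)/L
for a in range(0,110,12):
    t=(q-base)@u; k=q[(t>=a)&(t<a+12)]
    if len(k): print(a,len(k),k.mean(0).round(1),'pred',(base+(a+6)*u).round(1))
print('max along',((q-base)@u).max()-L)
e=(z>96)&(x>640)&(x<700)&(abs(y-16)<30); qq=C[e]; print('eye n',len(qq),qq.mean(0),qq.min(0),qq.max(0))
E2=o+Rj.apply([70,0,107]); print('eye pred',E2, proj("top",E2), proj("top",tip),proj("top",base))
crop(pic,(295,180,335,225),16,"pics/t12z.png")
```

```text
tip pred [623.8  20.1 123.1] base [527.4  27.5  90.8]
0 16 [532.2  26.6  96.4] pred [533.   27.   92.7]
12 20 [543.3  26.  100.3] pred [544.4  26.2  96.5]
24 15 [554.6  25.2 104.1] pred [555.7  25.3 100.3]
36 22 [566.   24.1 107.4] pred [567.1  24.5 104.1]
48 17 [577.   23.1 111.5] pred [578.4  23.6 107.9]
60 20 [588.9  22.3 115. ] pred [589.8  22.7 111.7]
72 19 [599.6  21.4 119.2] pred [601.1  21.9 115.5]
84 19 [611.9  20.1 123.3] pred [612.5  21.  119.3]
96 10 [619.9  20.1 124.8] pred [623.8  20.1 123.1]
max along 372.9213137189574
eye n 54 [670.04406611  15.90774156 111.92001309] [666.9782981    2.51697955  96.46618053] [674.14196291  29.8590731  124.5147097 ]
eye pred [671.59369266  15.22966803 107.        ] [312.50218886 194.94454937] [309.55999041 213.68024346] [305.88403419 258.61698142]
```

View pics/t12z.png

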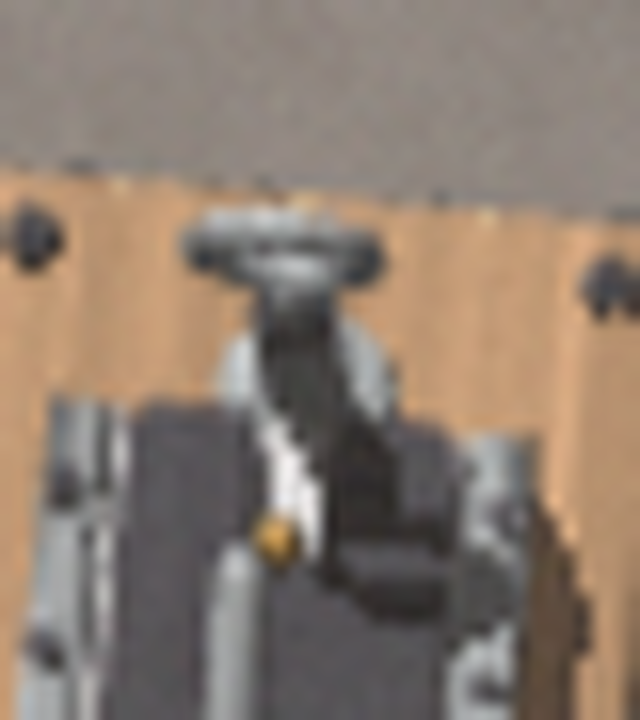

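```bash
sed -i 's/601.8,20.6/601.8,21.5/' tgt.py; python3 -m inch '{"grip":[-0.7,-0.7,-0.7,-0.7],"travel":[[1.2,-0.09,-1.6],[3,-0.22,-2.13],[3,-0.22,-2.13],[3,-0.22,-2.13]],"turn":[[0,0,0.1],[0,0,0.1],[0,0,0.1],[0,0,0.1]]}' 40
python3 -c "
from tgt import *
delta(-48,5);delta(-20,5);delta(0,5);delta(0,0)
from ov import *
p,d=snap('scene',13); crop(p,(260,170,360,245),8,'pics/s13.png')
p,d=snap('top',13); crop(p,(285,175,345,235),10,'pics/t13.png')"
```

```text
clock: 16.58
eef_pos: [521.5, 28.4, 49.7]
eef_rot: [-3.141, -0.317, -0.074]
wrist_force: [-0.5, -0.1, -2.4]
finger_gap: 23.7
goal [522.   27.6  49.3] travel cm [ 0.05 -0.08 -0.04] turn [ 0.    0.02 -0.19] F [-0.5 -0.1 -2.4]
goal [548.5  25.6  58.2] travel cm [ 2.7  -0.28  0.85] turn [ 0.    0.02 -0.19] F [-0.5 -0.1 -2.4]
goal [567.4  24.1  64.5] travel cm [ 4.59 -0.43  1.48] turn [ 0.    0.02 -0.19] F [-0.5 -0.1 -2.4]
goal [569.   24.   59.8] travel cm [ 4.75 -0.44  1.01] turn [ 0.    0.02 -0.19] F [-0.5 -0.1 -2.4]
```

View pics/s13.png

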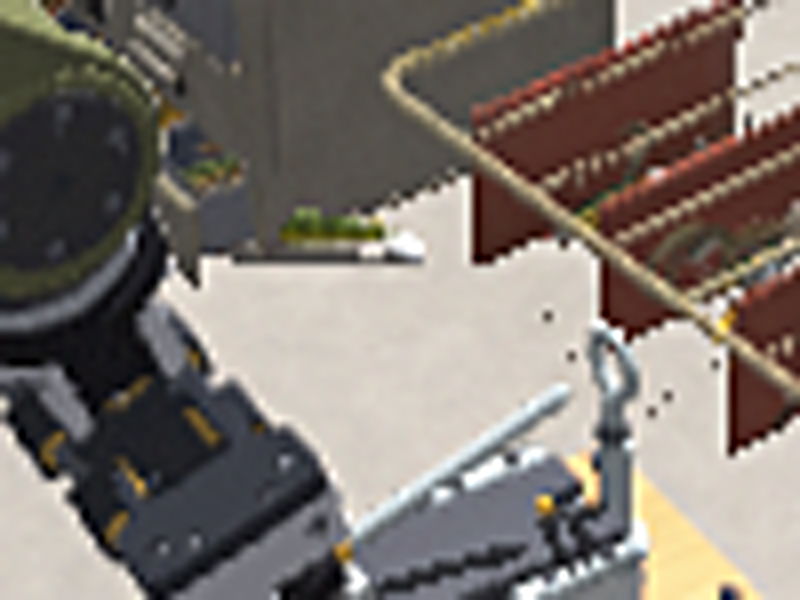

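View pics/t13.png

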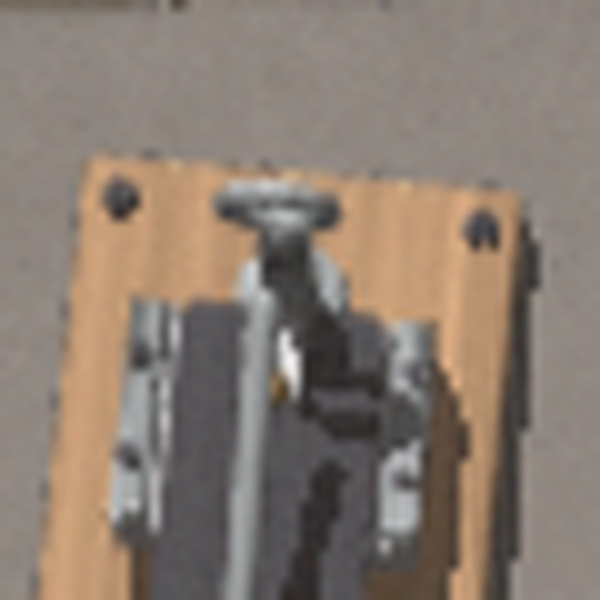

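Run:
```python
from h import *
pic,d=load("top",13); C=cloud("top",d); x,y,z=C[...,0],C[...,1],C[...,2]
# rod by height above line
m=(z>66)&(x>560)&(x<660)&(y>0)&(y<45); q=C[m]; 
l=np.polyfit(q[:,0],q[:,1],1); print('rod n',len(q),l,np.polyval(l,670), 'z at 670',np.polyval(np.polyfit(q[:,0],q[:,2],1),670), 'xmax',q[:,0].max())
vv,uu=np.where(m); lu=np.polyfit(vv,uu,1); 
e=(z>90)&(x>664)&(x<678)&(abs(y-16)<30); ve,ue=np.where(e); print('eye px',ue.min(),ue.max(),ue.mean(),ve.mean(),'rod u there',np.polyval(lu,ve.mean()))
print(C[e].mean(0),C[e][:,1].min(),C[e][:,1].max())
# gray profile across the ring
print(pic[190:202,300:328].mean(2).astype(int))
```

```text
rod n 144 [-0.07581891 67.74400099] 16.94533167660616 z at 670 111.20297603398087 xmax 651.6696985427118
eye px 306 318 312.2280701754386 195.2280701754386 rod u there 311.66098397093566
[669.87832471  15.68996393 110.60037203] 2.470783586930011 29.872985125017525
[[114 135 134 133 135 134 135 134 135 138 137 138 138 136 138 139 136 136
  137 136 136 134 136 136 137 138 137 137]
 [142 144 164 146 146 152 144 131 123 141 136 112 134 137 135 138 140 140
  138 139 133 136 134 130 135 138 135 136]
 [148 146 154 150 154 163 158 151 142 145 142 141 130 162 165 148 153 145
  144 130 137 141 118 132 133 133 133 137]
 [150 150 150 154 157 163 160 157 184 177 180 198 189 184 162 156 157 155
  151 151 159 150 145 152 153 169 145 148]
 [147 149 147 153 155 162 139 133 147 146 144 152 150 152 134 147 140 125
  129 159 159 150 148 155 160 162 153 158]
 [148 146 151 153 158 164 122  87  88  97 113  92 120 101  88  95  97  85
   89 157 159 149 150 161 160 158 156 156]
 [150 146 148 156 158 163 130  67  69  79 121 146 173 185 169 129  96  71
   72 137 157 151 150 158 160 155 157 156]
 [148 145 149 156 159 163 151 137 117  88  88 110 131 152 143 121  82  66
  102 153 157 150 151 158 163 155 156 159]
 [151 147 151 154 163 164 153 147 143 143 130  81 119 107  87  84 119 141
  148 158 156 152 153 159 161 155 156 157]
 [146 145 149 157 161 161 152 148 147 152 126  76  83  76  64  68 132 150
  157 159 158 150 154 160 163 155 156 159]
 [148 147 154 153 159 161 152 148 147 151 133  79  57  64  56  57 142 164
  157 158 154 150 156 159 163 155 159 159]
 [147 147 151 156 163 161 149 147 148 173 190  65  46  51  53  62 118 166
  164 160 154 152 157 162 163 157 158 158]]
```

```bash
python3 -m inch '{"grip":[-0.7,-0.7,-0.7,-0.7,-0.7,-0.7],"travel":[[0.05,-0.08,0],[0.7,-0.13,0.2],[1.4,-0.18,0.43],[2.1,-0.235,0.66],[2.7,-0.28,0.86],[2.7,-0.28,0.86]],"turn":[[0,0,-0.2],[0,0,-0.2],[0,0,-0.2],[0,0,-0.2],[0,0,-0.2],[0,0,-0.2]]}' 40
python3 -c "
from tgt import *
delta(0,5);delta(0,0)
from ov import *
p,d=snap('scene',14); crop(p,(260,170,360,245),8,'pics/s14.png')
p,d=snap('top',14); crop(p,(285,175,345,235),10,'pics/t14.png')"
```

```text
clock: 17.42
eef_pos: [549.0, 25.4, 58.6]
eef_rot: [-3.141, -0.318, -0.078]
wrist_force: [0.1, 0.0, -2.2]
finger_gap: 24.1
goal [567.4  24.1  64.5] travel cm [ 1.84 -0.12  0.59] turn [-0.    0.07  0.03] F [ 0.1  0.  -2.2]
goal [569.   24.   59.8] travel cm [ 2.   -0.14  0.12] turn [-0.    0.07  0.03] F [ 0.1  0.  -2.2]
```

View pics/s14.png

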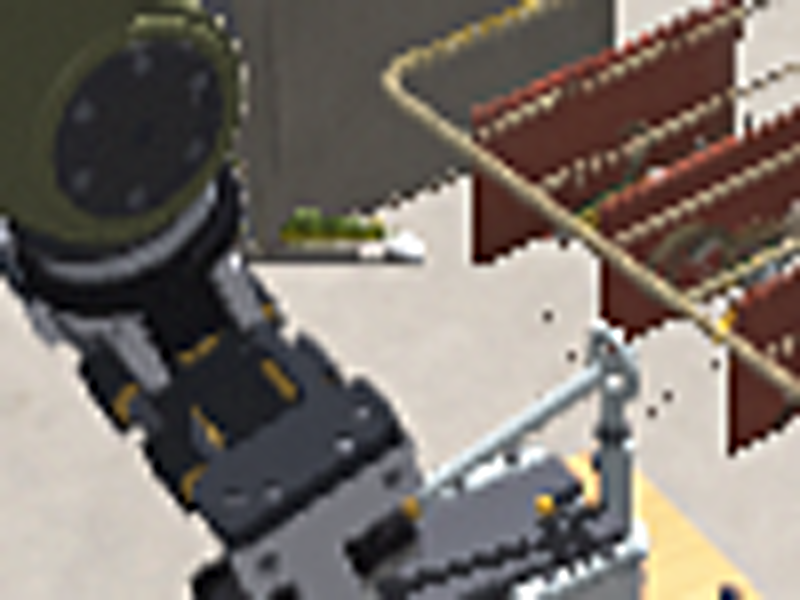

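View pics/t14.png

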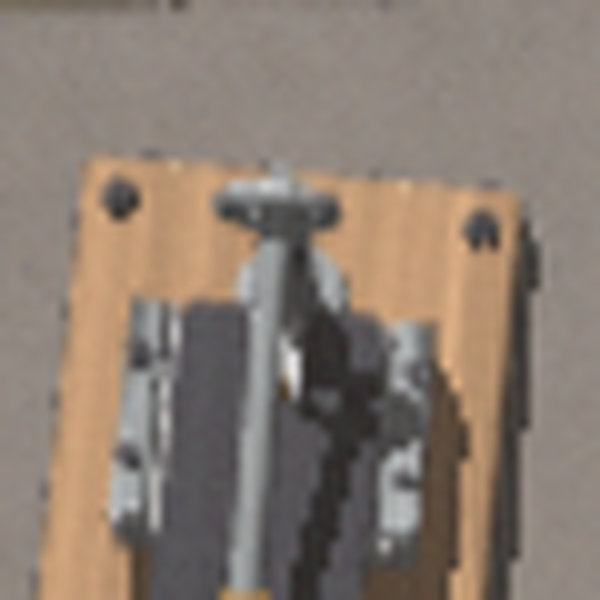

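Rod tip is through the ring (top view tip at about (313,192)). Continue to the full depth and then lower.

```bash
python3 -m inch '{"grip":[-0.7,-0.7,-0.7,-0.7,-0.7],"travel":[[0.6,-0.04,0.2],[1.2,-0.08,0.39],[1.84,-0.12,0.59],[1.84,-0.12,0.59],[1.84,-0.12,0.59]],"turn":[[0,0,0],[0,0,0],[0,0,0],[0,0,0],[0,0,0]]}' 40
python3 -m inch '{"grip":[-0.7,-0.7,-0.7],"travel":[[0.06,-0.005,-0.18],[0.12,-0.01,-0.36],[0.12,-0.01,-0.36]],"turn":[[0,0,0],[0,0,0],[0,0,0]]}' 40
python3 -c "
from tgt import *
delta(0,0)
from ov import *
p,d=snap('scene',15); crop(p,(260,170,360,245),8,'pics/s15.png')
p,d=snap('top',15); crop(p,(285,175,345,235),10,'pics/t15.png')"
```

```text
clock: 18.15
eef_pos: [566.6, 24.2, 64.0]
eef_rot: [-3.141, -0.317, -0.078]
wrist_force: [0.3, 0.4, -2.5]
finger_gap: 23.6
clock: 18.52
eef_pos: [567.7, 24.2, 60.2]
eef_rot: [-3.141, -0.316, -0.078]
wrist_force: [-0.4, 0.4, -3.0]
finger_gap: 23.8
goal [569.   24.   59.8] travel cm [ 0.12 -0.01 -0.04] turn [-0.   -0.02  0.02] F [-0.4  0.4 -3. ]
```

View pics/s15.png

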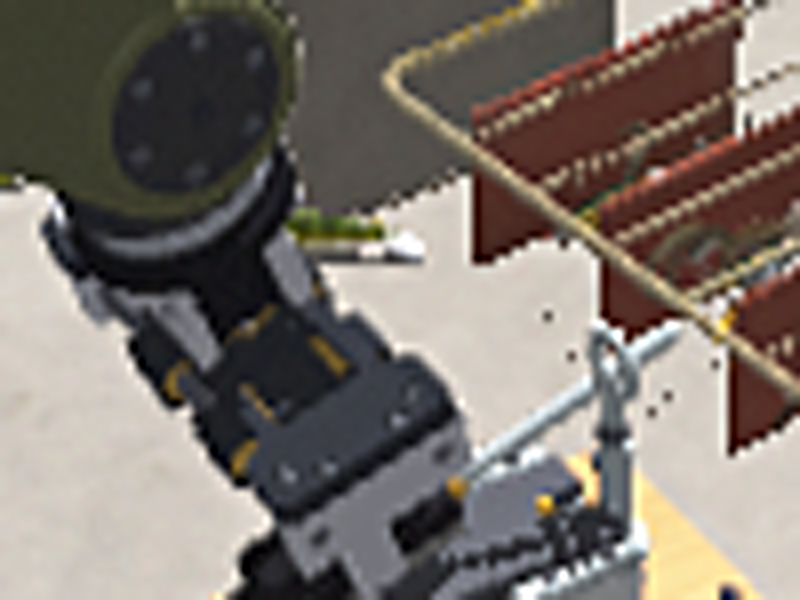

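View pics/t15.png

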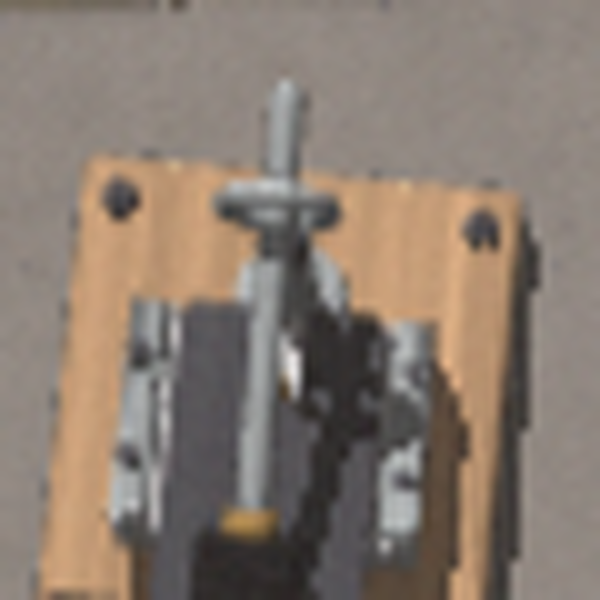

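```bash
python3 -m inch '{"grip":[-0.7,-0.7],"travel":[[0.03,0,-0.1],[0.03,0,-0.1]],"turn":[[0,0,0],[0,0,0]]}' 40
python3 -m inch '{"grip":[-0.7,-0.7],"travel":[[0.02,0,-0.07],[0.02,0,-0.07]],"turn":[[0,0,0],[0,0,0]]}' 40
```

```text
clock: 18.88
eef_pos: [568.2, 24.2, 59.5]
eef_rot: [-3.141, -0.317, -0.078]
wrist_force: [-0.5, -0.2, -1.5]
finger_gap: 23.7
clock: 19.12
eef_pos: [568.4, 24.2, 59.0]
eef_rot: [-3.141, -0.317, -0.078]
wrist_force: [-3.6, 0.1, 2.4]
finger_gap: 23.9
```

```bash
python3 -m inch '{"grip":[-0.4,-0.2,0.1,0.1],"travel":[[0,0,0],[0,0,0],[0,0,0],[0,0,0]],"turn":[[0,0,0],[0,0,0],[0,0,0],[0,0,0]]}' 10
python3 -m inch '{"grip":[0.1,0.1,0.1,0.1,0.1,0.1],"travel":[[-0.32,0.02,0.95],[-1.3,0.1,3.8],[-2.8,0.2,8.5],[-8,0.2,13],[-12,0.2,16],[-12,0.2,16]],"turn":[[0,0,0],[0,0,0],[0,0,0],[0,0,0],[0,0,0],[0,0,0]]}' 10
python3 -c "
from ov import *
p,d=snap('scene',16); crop(p,(250,180,350,255),8,'pics/s16.png')
p,d=snap('top',16); crop(p,(270,170,370,290),6,'pics/t16.png')"
```

```text
clock: 19.62
eef_pos: [568.4, 24.2, 59.0]
eef_rot: [-3.141, -0.317, -0.078]
wrist_force: [0.1, -0.7, -0.1]
finger_gap: 50.6
clock: 20.38
eef_pos: [447.7, 26.3, 222.8]
eef_rot: [-3.141, -0.324, -0.078]
wrist_force: [-0.2, 0.0, -0.0]
finger_gap: 51.7
```

View pics/s16.png

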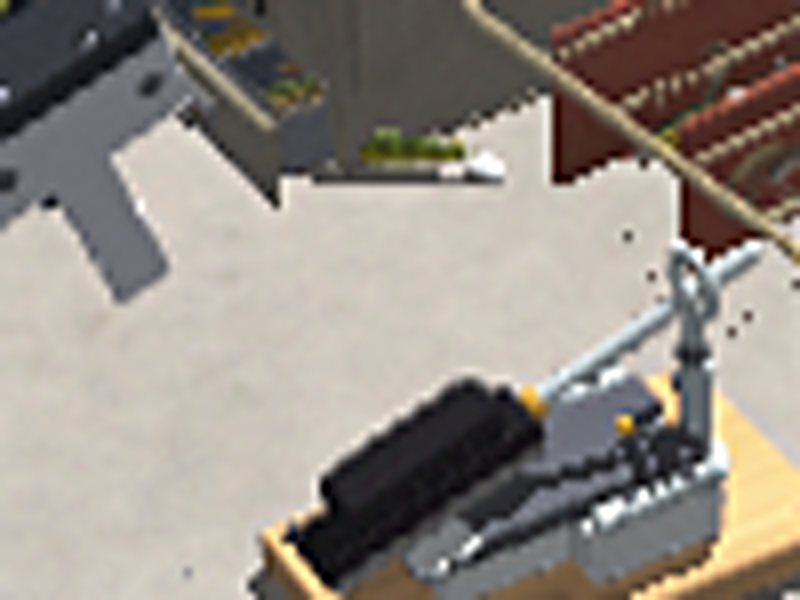

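View pics/t16.png

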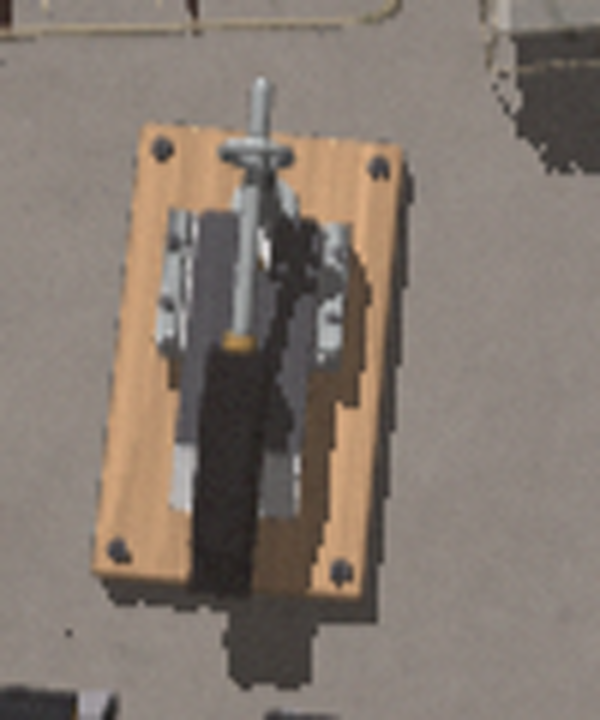

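```bash
python3 -m inch '{"grip":[0.1,0.1,0.1,0.1,0.1,0.1,0.1,0.1],"travel":[[0,0,0],[0,0,0],[0,0,0],[0,0,0],[0,0,0],[0,0,0],[0,0,0],[0,0,0]],"turn":[[0,0,0],[0,0,0],[0,0,0],[0,0,0],[0,0,0],[0,0,0],[0,0,0],[0,0,0]]}' 10
python3 - <<'E'
from h import *
from m import rect
for k in(16,17):
    if k==17: snap("top",17)
    pic,d=load("top",k); C=cloud("top",d); x,y,z=C[...,0],C[...,1],C[...,2]
    m=(z>66)&(x>605)&(x<665)&(abs(y-19)<16)&(z>75); q=C[m]
    r=(z>80)&(x>675)&(abs(y-15)<25)&(x<720); t=C[r]
    c=np.polyfit(q[:,0],q[:,2],1); print(k,len(q),'slope deg',np.degrees(np.arctan(c[0])),'z@670',np.polyval(c,670),'y fit',np.polyfit(q[:,0],q[:,1],1),'tip x max',t[:,0].max() if len(t) else None)
    b=(z>48)&(z<55)&(x>540)&(x<672)&(abs(y-22)<35); rect(C,b,'blade top')
    zb=C[b]; print(np.percentile(zb[:,0],[1,99]).round(1))
a,b=[load("top",k)[0].astype(int) for k in(16,17)]
df=abs(a-b).sum(2)[160:290,270:370]; print('diff',df.max(),(df>60).sum())
p,_=load("top",17); crop(p,(295,185,335,275),6,"pics/t17.png")
p,_=snap("scene",17); cv2.imwrite("pics/scene17.png",p[:,:,::-1]); p,_=load("top",17); cv2.imwrite("pics/top17.png",p[:,:,::-1])
E
```

```text
clock: 21.48
eef_pos: [448.6, 26.2, 219.6]
eef_rot: [-3.141, -0.319, -0.078]
wrist_force: [0.1, -0.0, -0.8]
finger_gap: 51.8
16 96 slope deg 18.06688387627761 z@670 105.01494774984812 y fit [-0.08082786 70.19729882] tip x max 698.9373197871057
blade top n 628 c [605.   22.5] sz [ 67.7 125.5] ang 88.25 zmed 51.7 mean [614.6  20.1  51.6]
[549.4 661.5]
17 96 slope deg 18.61746483480398 z@670 105.89799682734294 y fit [-0.08220249 71.03903044] tip x max 698.0791098327422
blade top n 628 c [606.3  22.5] sz [ 67.7 123. ] ang 88.24 zmed 51.7 mean [614.1  20.   51.7]
[548.7 662. ]
diff 146 11
```

View pics/scene17.png

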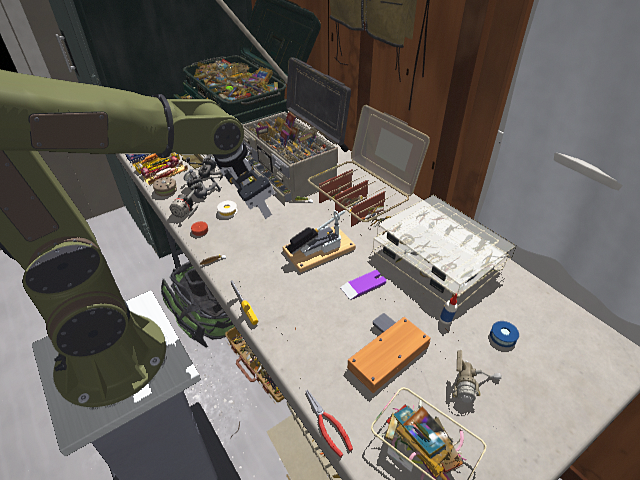

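View pics/top17.png

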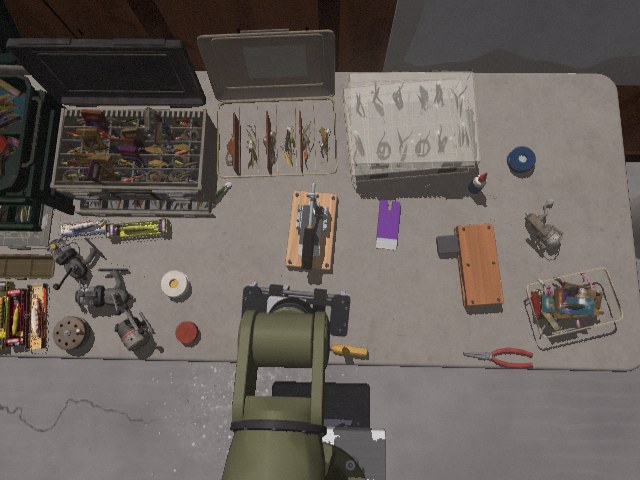

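View pics/t17.png

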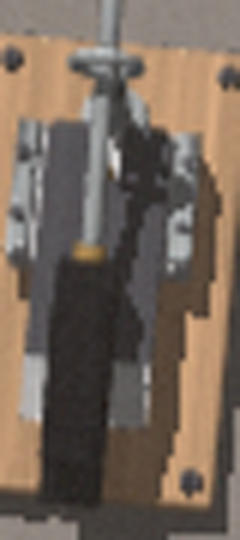

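```bash
python3 -c "
from cell import manip
print(manip.sign_off())"
```

```text
the job is handed in; nothing more can be done
None
```

The job is done and handed in, at about 21.5 s of the 64 s allowed.

**What I did:**
- I drew the notched blade out of the keeper by its tail and laid it on the table. I took it again nearer its middle and slid it into the jig bed, bevel up, until the notch met the pin. The arm stopped there, with about 11 N at the wrist.
- I then gripped the hone, tilted it 18.4° and passed its rod through the eye without touching the ring. I lowered the stone onto the bevel until it made light contact, let go and moved clear.

**Last checks:**
- **Hone:** It had not visibly moved about a second after release. The rod's slope measured 18.1° and 18.6°, and its tip is about 28 mm past the eye.
- **Blade:** It lies flat, with its top at about 52 mm. Its tail is within about 1 mm of where a blade fully home should be.
- **Rest of the table:** The spare blade is still in the keeper, and nothing else in the pictures looks moved.

**What disagreed:**
- The two cameras differed by about 2 mm, so I aligned the parts by comparing them within the same picture and by feel.
- At the eye, the rod measured about 1 mm lower than expected, which is within the measuring error.
- After the hone was laid on, it and its shadow hid part of the notch in the top view. The direct evidence that the blade is home is therefore from before that: the contact force and the picture taken then.

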